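# Weigh out a batch of rock billets and close the sample box

### The job

Make up a weighed batch for the microscopy lab: lay sawn rock billets on the pan of the spring scale until its red pointer rests within the green band. Then put every billet that is left over into the plywood sample box, and when all are put away swing the box's hinged hold-down bar over until it lies fully home in its catch. Leave the jar, bottle and dish where they are.

Things in the scene. Friction and masses are not known exactly. Their poses are not given: they have to be found in the camera images.
- large1: Large billet: sawn bar of red sandstone, 80 x 38 x 27 mm, 185 to 247 g; on the pan it lowers the pan 21 to 29 mm. Origin: centre of its underside; x along its length, y across its width, z up. It starts flat on the bench. May be absent (None from the start).
- large2: Large billet: sawn bar of red sandstone, 80 x 38 x 27 mm, 185 to 247 g; on the pan it lowers the pan 21 to 29 mm. Origin: centre of its underside; x along its length, y across its width, z up. It starts flat on the bench. May be absent (None from the start).
- large3: Large billet: sawn bar of red sandstone, 80 x 38 x 27 mm, 185 to 247 g; on the pan it lowers the pan 21 to 29 mm. Origin: centre of its underside; x along its length, y across its width, z up. It starts flat on the bench. May be absent (None from the start).
- small1: Small billet: sawn bar of dark grey-green basalt, 60 x 28 x 24 mm, 92 to 122 g; on the pan it lowers the pan 10 to 14 mm. Origin: centre of its underside; x along its length, y across its width, z up. It starts flat on the bench. May be absent (None from the start).
- small2: Small billet: sawn bar of dark grey-green basalt, 60 x 28 x 24 mm, 92 to 122 g; on the pan it lowers the pan 10 to 14 mm. Origin: centre of its underside; x along its length, y across its width, z up. It starts flat on the bench. May be absent (None from the start).
- small3: Small billet: sawn bar of dark grey-green basalt, 60 x 28 x 24 mm, 92 to 122 g; on the pan it lowers the pan 10 to 14 mm. Origin: centre of its underside; x along its length, y across its width, z up. It starts flat on the bench. May be absent (None from the start).
- small4: Small billet: sawn bar of dark grey-green basalt, 60 x 28 x 24 mm, 92 to 122 g; on the pan it lowers the pan 10 to 14 mm. Origin: centre of its underside; x along its length, y across its width, z up. It starts flat on the bench. May be absent (None from the start).
- pan (a joint): Sprung pan of the scale: how far it has sunk, m. 0 = empty and up, 0.11 = lower stop; it settles within a second. The pointer lies within the green band from 0.064 to 0.082.
- pan_floor (a point): Centre of the upper face of the steel pan, moving with it (145 mm above the bench when empty). Pan axes: x points away from the robot to the column, y left, z up. The floor is flat and 200 mm square inside, with a rim 8 mm high.
- pointer (a point): Tip of the red pointer, fixed to the pan, at the far face of the scale's white column (column 46 x 80 mm, 162 mm high, centre 138 mm in +x from the pan's centre). Pan floor and pointer are level. Red marks on the yoke show the same on the column's two sides.
- band (a point): Middle of the green band (18 mm high) on the far face of the column, 72 mm above the bench; the same band is on both its sides.
- box_floor (a point): Centre of the inner floor of the open plywood sample box, 8 mm above the bench; inside 190 x 190 mm, walls 8 mm thick, rim 50 mm above the bench. Axes: x away from the robot, y left (towards the catch), z up. The box is fixed to the bench.
- bar (a joint): Hinged hold-down bar of the box, rad: 0 = lying level across the box in its catch, about 1.57 = standing upright at the outer (right, -y) wall. It stays where it is left; about 1 N at the knob moves it.
- bar_hinge (a point): The bar's hinge at the middle of the box's -y wall, 60 mm above the bench, axes as the box. The hinge axis is the box's x. At joint value q the knob lies 240 mm away: +y by 240 cos q, +z by 240 sin q.
- knob (a point): Centre of the yellow ball knob, 28 mm diameter, at the end of the steel bar (12 mm wide, 10 mm thick). Can be pinched from above along the hinge axis.
- catch (a point): The brass catch on the box's +y wall, an upright fork in which the bar rests when closed; closed, the knob lies 33 mm beyond it, 60 mm above the bench.
- jar: Bystander: glass jar with blue cap, 52 mm diameter, 62 mm tall, among the billets; origin under its centre.
- dropper: Bystander: amber bottle with black cap, 34 mm diameter, 72 mm tall, among the billets; origin under its centre.
- dish: Bystander: low glass dish, 80 mm diameter, 18 mm tall, at the far side; origin under its centre.
Mind the look-alikes: they are no part of the job. Leave any purple look-alike of the small1 alone.

How it is judged:
By the outcome, as a careful person would: the job done as asked, in the order asked, and still so for the second after the job is handed in, with the robot touching nothing.
Of large1, large2, large3 only 2 to 3 are there at a start; the rules pass over those that are not, and their reading is None.
Of small1, small2, small3, small4 only 3 to 4 are there at a start; the rules pass over those that are not, and their reading is None.
At some moment in a run one of large1, large2, large3, small1, small2, small3, small4 may be knocked a few centimetres aside while the robot is not near it.
Once in a run the grip may slacken for a moment while it holds something.
It also fails if it takes over 210 s, if anything falls off the work surface, if the arm or the gripper's body presses on something with over 40 N, if the wrist force passes 120 N, or if a joint passes its speed limit or range.

### The arm

A 6-joint arm with a two-finger parallel gripper is mounted at the origin on the work surface. World frame = base frame: x ahead of the robot, y to its left, z up, the work surface at z = 0. Lengths are in mm, angles in rad, forces in N, time in s.
With the tool pointing down it reaches from about 275 to 1000 mm from the base axis. Payload 8.4 kg.
Tool frame: the origin (TCP) lies between the finger pads; the fingertips stand 25 mm ahead of it and the grasp point (between the pads) lies 6 mm ahead of it; z points along the fingers, y is the line along which they close (so a half turn about z gives the same grasp; the last joint's range is limited). The gripper opens to 85 mm and grips with 20 to 120 N. Pads are 22 mm wide; open, the fingers measure 114 mm over their backs; the gripper's body (76 mm by 85 mm) begins 54 mm behind the grasp point. The pads swing forward as they close: fully open they stand 13 mm farther back than shut.
Start: joints at [-0.002, 0.353, 1.633, -0, 1.155, -0.002], TCP at [625.002, -0, 256.281] pointing down, gripper open.
Joint ranges: [-2.63, 2.63], [-0.92, 2.1], [0.06, 2.66], [-1.3, 4.44], [0, 2.69], [-3.02, 3.02]. Speed limits (rad/s): [2.22, 2.22, 2.79, 3.14, 3.14, 3.14].

### API

Orientations are given as [roll, pitch, yaw] about the fixed x, y, z axes, in that order (R = Rz(yaw) Ry(pitch) Rx(roll)).
In Python, from rig import r, eyes, workorder gives the robot as it stands. The module is installed in compiled form; this text tells all that it offers.
- The arm moves only by the tool step_arm, never from a script. Its argument "moves" is a list of rows, each an object of numbers: "tx", "ty", "tz": the shift along the tool's x, y, z scaled (see below); "ax", "ay", "az": the turn, a rotation vector about the tool's x, y, z scaled (see below). In form: [{"tx": .., "ty": .., "tz": .., "ax": .., "ay": .., "az": ..}, ...]. A call has 1 to 5 rows; each row shifts and turns the commanded pose from where the row before left it, along the tool's axes as they then stand; what a row does not reach is not made up. The controller multiplies each number of a shift by 25 mm and each number of a turn by 90 degrees. A row lasts 1/8 s, in which the tool goes at most 62.5 mm and 10.7 degrees, less where a joint would pass 70% of its speed; a pose out of reach is approached as far as the arm can. A call with a number of a shift or a turn outside -1 to 1 is refused whole. A call with a gripper value outside its range is refused whole. "gripper" is the opening, from 0 (shut) to 1 (fully open), set as the call begins (left out, the last holds). The fingers move at their own pace and stop on an object; "newtons" is the grip in N (left out, the last holds). Time passes only in rows, so rows that do not move let the fingers close. It gives the time, the measured TCP pose, the force, the opening and the grip force at its end, in the units of the state.
- r.sense(): the state, without advancing time (a new reading comes with each control period).
- eyes.grab_frame(name): name is "scene" or "side" or "wrist"; returns (picture, depth): 400x640x3 uint8, red, green, blue; 400x640 float32, mm along the optical axis (not along the pixel's ray), 0 where there is no reading.
- eyes.camera_info(name): a dict with "intrinsics" (3x3 intrinsics, pixels), "cam_to_world" (4x4, takes a point from camera to world coordinates). Camera axes: x right, y up, looking along -z (the intrinsics and any distortion apply to the point x, -y, -z); pixel columns grow to the right and rows downward; lengths in mm; the calibration is good to about 2 mm. A picture is of the moment at which its call begins: read the wrist's pose just before it. camera_info takes no time and is no camera call; for the wrist camera it gives the pose at the moment of the call.
- workorder.sign_off(): hands the job in; it is judged then, once.
The state is a dict: "clock": time; "qpos": joint angles; "qvel": joint speeds; "joint_efforts": joint torques, N m; "eef_pos": TCP position; "tcp_rot": TCP orientation; "contact_force": force on the tool from outside, world axes, zero at the start; "wrist_torque": the same for the moment, N m; "opening": opening from 0.0 (shut) to 1.0 (fully open); "grasp_force": force on a finger pad.
Only numpy, scipy, OpenCV 4.12 (cv2) and the standard library are available. Lean on these libraries where they do the work, as an engineer would, in place of code of your own. Each camera call takes 0.05 s, during which the arm holds its last target. There are 200 camera calls.

## Working session

There is one attempt and no reset: what is moved stays moved. The work goes in short steps, Python scripts to look and compute and a tool call to move; the robot and the scene stay as the last step left them, time stands still between calls to the robot, and variables do not carry over. Pictures are saved under pics/ and viewed, at most 14 in all, crops included, and the job is handed in when it is done.

Besides the shell and the picture viewer there is one more tool, called as name(argument=value, ...), one argument or row to a line, values as JSON. step_arm: Moves the arm, as the interface text tells. Its arguments: {"type":"object","properties":{"moves":{"type":"array","items":{"type":"object","properties":{"tx":{"type":"number"},"ty":{"type":"number"},"tz":{"type":"number"},"ax":{"type":"number"},"ay":{"type":"number"},"az":{"type":"number"}}}},"gripper":{"type":"number"},"newtons":{"type":"number"}},"required":["moves"]}

```bash
mkdir -p pics; cat > h.py <<'E'
import numpy as np, cv2
from rig import r, eyes, workorder
def grab(n,save=None):
    ci=eyes.camera_info(n); p,d=eyes.grab_frame(n)
    if save: cv2.imwrite('pics/'+save,p[:,:,::-1])
    return p,d,np.array(ci['intrinsics']),np.array(ci['cam_to_world'])
def world(d,K,T):
    v,u=np.mgrid[:d.shape[0],:d.shape[1]]
    P=np.stack([(u-K[0,2])/K[0,0]*d,-(v-K[1,2])/K[1,1]*d,-d,np.ones_like(d)],-1)
    return (P@T.T)[...,:3]
E
python3 - <<'E'
from h import *
s=r.sense();print(s)
ims=[]
for n in ['scene','side','wrist']:
    p,d,K,T=grab(n,n+'0.png');np.savez(n+'0.npz',p=p,d=d,K=K,T=T);print(n,K.tolist(),T.round(3).tolist(),eyes.camera_info(n).keys())
E
```

```text
{'clock': 0.0, 'qpos': array([-2.42758537e-03,  3.53650200e-01,  1.63415216e+00, -3.32529804e-05,
        1.15519804e+00, -2.42910581e-03]), 'qvel': array([5.04989636e-05, 1.28566515e-03, 4.43088236e-04, 7.75842156e-04,
       1.93850651e-03, 5.22132499e-04]), 'joint_efforts': array([-2.03471049e-03, -6.05236173e+01, -3.42063046e+01, -2.62302356e-04,
        9.48130677e-03,  3.61521288e-06]), 'eef_pos': array([ 6.24548772e+02, -2.58092202e-02,  2.55552663e+02]), 'tcp_rot': array([-3.14018484e+00,  2.69837396e-05,  1.57081131e+00]), 'contact_force': array([-1.49520858,  1.31139333,  0.30272301]), 'wrist_torque': array([ 0.0169994 ,  0.01545266, -0.00917518]), 'grasp_force': 0.0, 'opening': 0.9982378803106879}
scene [[449.086876544509, 0.0, 322.5183014050383], [0.0, 449.086876544509, 205.84920749292166], [0.0, 0.0, 1.0]] [[0.683, -0.546, 0.485, 1167.386], [0.73, 0.501, -0.464, -562.219], [0.01, 0.671, 0.741, 976.209], [0.0, 0.0, 0.0, 1.0]] dict_keys(['intrinsics', 'cam_to_world'])
side [[432.00135993894037, 0.0, 326.46558319713904], [0.0, 432.00135993894037, 199.07644432712718], [0.0, 0.0, 1.0]] [[0.824, 0.322, -0.465, 143.042], [-0.566, 0.454, -0.688, -704.845], [-0.011, 0.831, 0.557, 659.663], [0.0, 0.0, 0.0, 1.0]] dict_keys(['intrinsics', 'cam_to_world'])
wrist [[356.16840857998614, 0.0, 312.2750483127654], [0.0, 356.16840857998614, 192.1307486601672], [0.0, 0.0, 1.0]] [[1.0, -0.001, 0.0, 624.81], [0.0, 0.948, 0.32, 83.245], [-0.0, -0.32, 0.948, 372.845], [0.0, 0.0, 0.0, 1.0]] dict_keys(['intrinsics', 'cam_to_world'])
```

View pics/scene0.png

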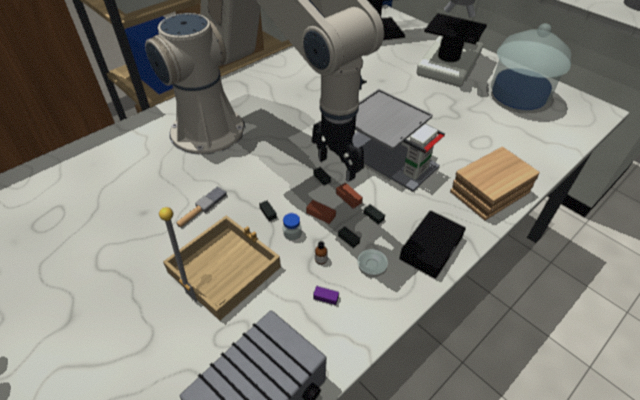

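View pics/side0.png

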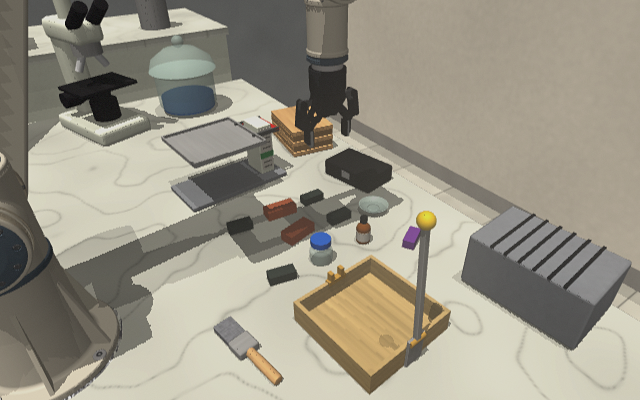

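Scene view: red billets at (321,211), (349,195). Dark small ones at (268,211), (348,237), (374,214), (322,176). The purple look-alike at (326,295) is to be left alone. Jar (291,225), dropper (321,253), dish (373,262), box centre ~(222,262), knob (166,214), scale ~(400,130). Side view agrees: 2 red and 4 dark.

```bash
cat >> h.py <<'E'
def blobs(p,d,K,T,zlo=12,zhi=34,box=(300,900,-330,330)):
    W=world(d,K,T); R,G,B=[p[...,i].astype(int) for i in range(3)]
    reg=(d>0)&(W[...,2]>zlo)&(W[...,2]<zhi)&(W[...,0]>box[0])&(W[...,0]<box[1])&(W[...,1]>box[2])&(W[...,1]<box[3])
    red=reg&(R>1.6*G)&(R>1.6*B)&(R>40); dark=reg&(np.max(p,-1)<95)&(R<1.35*G)&(B<1.35*G)&(~red); pur=reg&(B>1.4*G)&(R>1.2*G)
    out=[]
    for nm,m in (('red',red),('dark',dark),('purple',pur)):
        n,l,st,c=cv2.connectedComponentsWithStats(m.astype(np.uint8),connectivity=4)
        for i in range(1,n):
            if st[i,4]<25: continue
            w=W[l==i]; zt=np.percentile(w[:,2],90); t=w[w[:,2]>zt-5]
            (cx,cy),(a,b),ang=cv2.minAreaRect(t[:,:2].astype(np.float32))
            if a<b: a,b,ang=b,a,ang+90
            out.append((nm,c[i].round().tolist(),st[i,4],[round(float(x),1) for x in (cx,cy,zt,a,b)],round((float(ang)+90)%180-90,1)))
    return out
E
python3 - <<'E'
from h import *
for n in ['scene','side','wrist']:
    z=np.load(n+'0.npz');a=[z[k] for k in 'pdKT'];print(n)
    for b in blobs(*a):print(b)
    W=world(*a[1:])
    p=a[0].astype(int);R,G,B=[p[...,i] for i in range(3)]
    for nm,m in (('knob',(R>150)&(G>110)&(B<80)&(W[...,2]>200)),('pan',(W[...,2]>125)&(W[...,2]<148)&(abs(R-B)<40)&(W[...,0]<900)&(W[...,1]<450)&(W[...,1]>100)),
       ('rim',(W[...,2]>44)&(W[...,2]<54)&(R>B+40)&(W[...,1]<-50)&(W[...,0]<700)),
       ('blue',(B>150)&(R<100)&(W[...,2]>50)&(W[...,2]<80)),('green',(G>R+25)&(G>B+10)&(W[...,2]>50)&(W[...,2]<100)),
       ('redtip',(R>150)&(G<70)&(B<70)&(W[...,2]>90))):
        w=W[m&(a[1]>0)]
        if len(w)>5: print(nm,len(w),np.percentile(w,[2,50,98],axis=0).round().tolist(), cv2.minAreaRect(w[:,:2].astype(np.float32)) if nm in('pan','rim') else '')
E
```

```text
scene
('red', [349.0, 194.0], np.int32(287), [561.4, 123.9, 29.3, 76.6, 37.6], -4.1)
('red', [321.0, 211.0], np.int32(318), [551.4, 19.7, 29.2, 79.4, 35.4], 14.4)
('dark', [387.0, 166.0], np.int32(641), [546.8, 300.3, 18.0, 240.6, 59.2], 0.1)
('dark', [322.0, 174.0], np.int32(161), [442.7, 125.2, 26.4, 59.9, 28.5], -7.2)
('dark', [267.0, 209.0], np.int32(165), [444.3, -88.5, 26.3, 61.7, 25.8], -9.7)
('dark', [374.0, 213.0], np.int32(184), [658.6, 125.3, 26.3, 58.5, 26.4], 0.0)
('dark', [227.0, 239.0], np.int32(414), [476.4, -220.1, 32.1, 216.7, 101.3], 40.7)
('dark', [349.0, 235.0], np.int32(230), [667.3, 14.8, 26.3, 60.4, 30.3], 0.1)
('dark', [293.0, 234.0], np.int32(78), [562.7, -95.6, 29.7, 38.1, 12.4], 53.9)
('dark', [321.0, 259.0], np.int32(63), [674.8, -95.1, 31.9, 28.4, 11.4], 48.6)
('dark', [257.0, 282.0], np.int32(247), [618.8, -253.9, 31.7, 149.4, 4.4], -84.1)
('dark', [418.0, 265.0], np.int32(25), [862.2, 77.8, 31.7, 17.4, 3.6], 6.6)
('purple', [326.0, 294.0], np.int32(265), [758.8, -155.8, 26.2, 57.5, 26.6], 31.8)
knob 57 [[526.0, -394.0, 305.0], [534.0, -385.0, 311.0], [
[... 2853 characters left out ...]
.9, -83.9, 24.3, 60.1, 28.6], -13.1)
('dark', [348.0, 223.0], np.int32(247), [663.1, -71.9, 31.6, 32.1, 11.8], 13.4)
('dark', [48.0, 302.0], np.int32(390), [307.1, -174.9, 17.4, 89.1, 15.9], -79.0)
('dark', [261.0, 316.0], np.int32(1263), [582.8, -200.6, 32.0, 148.2, 74.0], -35.2)
('purple', [445.0, 270.0], np.int32(48), [775.5, -128.6, 23.7, 7.1, 4.2], 3.8)
('purple', [408.0, 293.0], np.int32(277), [734.4, -162.0, 24.5, 29.8, 15.3], -86.7)
rim 1646 [[504.0, -252.0, 45.0], [608.0, -185.0, 50.0], [677.0, -70.0, 53.0]] ((587.8638916015625, -144.98779296875), (197.89816284179688, 135.2611541748047), 70.99848937988281)
blue 1456 [[527.0, -101.0, 60.0], [547.0, -81.0, 62.0], [566.0, -62.0, 63.0]]
```

View pics/wrist0.png

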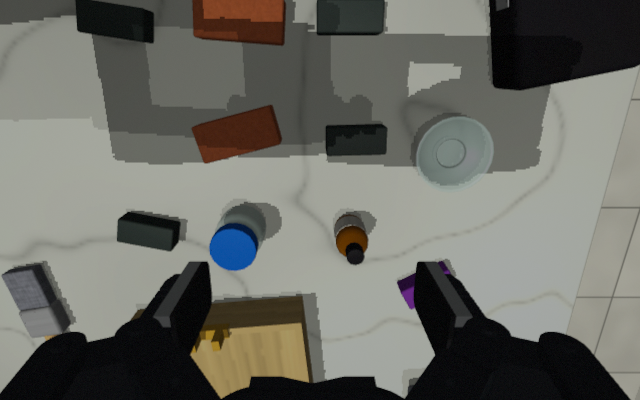

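Purple look-alike stays. Wrist view: the four dark bars and two red ones confirmed (small1-4 colours dark grey-green; purple at (408,290)). Next, fit pan and box frames.

```bash
cat >> h.py <<'E'
def fit(m,W):
    n,l,st,c=cv2.connectedComponentsWithStats(m.astype(np.uint8),connectivity=4)
    i=1+np.argmax(st[1:,4]); w=W[l==i]
    (x,y),s,a=cv2.minAreaRect(w[:,:2].astype(np.float32)); return [round(float(v),1) for v in (x,y,np.median(w[:,2]),*s,a)],c[i].round()
E
python3 - <<'E'
from h import *
for n in ['scene','side']:
    z=np.load(n+'0.npz');p,d,K,T=[z[k] for k in 'pdKT'];W=world(d,K,T);q=p.astype(int);R,G,B=[q[...,i] for i in range(3)]
    X,Y,Z=[W[...,i] for i in range(3)];ok=d>0
    print(n,'pan',fit(ok&(Z>138)&(Z<150)&(X<598)&(X>350)&(Y>200)&(Y<480),W),'all',fit(ok&(Z>138)&(Z<150)&(X>350)&(Y>200)&(Y<480)&(abs(R-B)<40),W))
    print('boxfloor',fit(ok&(Z>3)&(Z<16)&(R>B+35)&(X>350)&(Y<-100)&(X<750),W),'rim',fit(ok&(Z>42)&(Z<55)&(R>B+30)&(X>350)&(X<750)&(Y<-120)&(Y>-345),W))
    k=ok&(Z>280)&(R>150)&(G>110)&(B<80);v,u=np.nonzero(k);print('knobpx',u.min(),u.max(),v.min(),v.max())
    for nm,m in (('brass',ok&(Z>52)&(Z<85)&(R>B+40)&(Y>-200)&(X<600)&(Y<-50)&(X>450)),('bar',ok&(Z>100)&(Z<280)&(Y<-330)&(Y>-430)&(X>480)&(X<580))):
        w=W[m]; print(nm,len(w),np.percentile(w,[3,50,97],axis=0).round().tolist() if len(w) else '')
E
```

```text
scene pan ([482.2, 352.7, 145.1, 202.2, 199.7, 5.7], array([388., 117.])) all ([482.2, 352.7, 145.1, 202.2, 199.7, 5.7], array([388., 117.]))
boxfloor ([506.7, -285.5, 8.5, 167.5, 180.7, 5.6], array([224., 266.])) rim ([595.4, -239.4, 49.7, 103.8, 200.6, 41.9], array([256., 266.]))
knobpx 160 169 208 216
brass 82 [[481.0, -199.0, 52.0], [519.0, -194.0, 57.0], [575.0, -185.0, 73.0]]
bar 341 [[525.0, -399.0, 106.0], [533.0, -391.0, 198.0], [536.0, -382.0, 276.0]]
side pan ([490.5, 347.3, 142.7, 220.6, 216.4, 5.0], array([213., 142.])) all ([521.5, 350.4, 142.7, 282.9, 216.1, 5.5], array([215., 141.]))
boxfloor ([529.1, -278.3, 5.9, 172.6, 173.9, 6.2], array([368., 318.])) rim ([515.5, -258.8, 47.5, 208.7, 148.5, 6.6], array([343., 296.]))
knobpx 417 435 211 226
brass 132 [[492.0, -199.0, 52.0], [501.0, -194.0, 63.0], [525.0, -185.0, 70.0]]
bar 829 [[522.0, -399.0, 106.0], [524.0, -391.0, 199.0], [533.0, -383.0, 276.0]]
```

step_arm(
  moves=[
    {"tx": 1, "ty": -0.51},
    {"tx": 1, "ty": -0.51},
    {"tx": 1, "ty": -0.51},
    {"tx": 1, "ty": -0.51},
    {"tx": 1.0, "ty": -0.51},
  ],
  gripper=1,
  newtons=60,
)

```text
schema error: expected keys tx, ty, tz, ax, ay, az
```

step_arm(
  moves=[
    {"az": 0.104, "tz": 0.58},
    {"az": 0.104, "tz": 0.58},
    {"az": 0.104, "tz": 0.58},
    {"az": 0.104, "tz": 0.58},
    {"az": 0.104, "tz": 0.58},
  ],
)

```text
schema error: expected keys tx, ty, tz, ax, ay, az
```

step_arm(
  moves=[
    {"az": 0.104, "tz": 0.58},
    {"az": 0.104, "tz": 0.58},
    {"az": 0.104, "tz": 0.58},
    {"az": 0.104, "tz": 0.58},
    {"az": 0.104, "tz": 0.58},
  ],
)

```text
schema error: expected keys tx, ty, tz, ax, ay, az
```

```bash
cat >> h.py <<'E'
def go(x,y,z,yaw=None):
    s=r.sense(); R=cv2.Rodrigues(np.zeros(3))[0]
    from scipy.spatial.transform import Rotation as Ro
    R=Ro.from_euler('xyz',s['tcp_rot']); e=R.as_euler('xyz',degrees=True)
    d=R.inv().apply(np.array([x,y,z])-s['eef_pos'])/25
    yw=s['tcp_rot'][2]*57.2958
    dz=None if yaw is None else -((yaw-yw+90)%180-90)/90
    print('t',round(s['clock'],1),'pos',s['eef_pos'].round(1),'rpy',e.round(1),'q6',s['qpos'][5].round(2),'F',s['contact_force'].round(1),'op',round(s['opening'],2),'gf',round(s['grasp_force'],1),'| units',d.round(2),'az',dz and round(dz,3))
E
python3 -c "
from h import *
go(560,125.5,26,-4)"
```

```text
t 0.1 pos [624.7  -0.  255.7] rpy [-179.9   -0.    90. ] q6 -0.0 F [ 0.6 -0.3  0.6] op 1.0 gf 0.0 | units [ 5.02 -2.58  9.19] az -0.956
```

step_arm(
  moves=[
    {"tx": 1, "ty": -0.52, "tz": 0, "ax": 0, "ay": 0, "az": 0},
    {"tx": 1, "ty": -0.52, "tz": 0, "ax": 0, "ay": 0, "az": 0},
    {"tx": 1, "ty": -0.52, "tz": 0, "ax": 0, "ay": 0, "az": 0},
    {"tx": 1, "ty": -0.52, "tz": 0, "ax": 0, "ay": 0, "az": 0},
    {"tx": 1, "ty": -0.52, "tz": 0, "ax": 0, "ay": 0, "az": 0},
  ],
  gripper=1,
  newtons=60,
)

```text
clock: 0.78
eef_pos: [559.4, 125.7, 256.1]
tcp_rot: [-3.141, 0.0, 1.571]
contact_force: [-0.2, -1.4, 0.2]
opening: 0.998
grasp_force: 0.0
```

step_arm(
  moves=[
    {"tx": 0, "ty": 0, "tz": 0.58, "ax": 0, "ay": 0, "az": 0.104},
    {"tx": 0, "ty": 0, "tz": 0.58, "ax": 0, "ay": 0, "az": 0.104},
    {"tx": 0, "ty": 0, "tz": 0.58, "ax": 0, "ay": 0, "az": 0.104},
    {"tx": 0, "ty": 0, "tz": 0.58, "ax": 0, "ay": 0, "az": 0.104},
    {"tx": 0, "ty": 0, "tz": 0.58, "ax": 0, "ay": 0, "az": 0.104},
  ],
)

```text
clock: 1.4
eef_pos: [559.8, 125.0, 183.1]
tcp_rot: [-3.141, 0.0, 0.749]
contact_force: [0.2, -0.3, 0.1]
opening: 1.002
grasp_force: 0.0
```

step_arm(
  moves=[
    {"tx": 0, "ty": 0, "tz": 0.58, "ax": 0, "ay": 0, "az": 0.104},
    {"tx": 0, "ty": 0, "tz": 0.58, "ax": 0, "ay": 0, "az": 0.104},
    {"tx": 0, "ty": 0, "tz": 0.58, "ax": 0, "ay": 0, "az": 0.104},
    {"tx": 0, "ty": 0, "tz": 0.58, "ax": 0, "ay": 0, "az": 0.104},
    {"tx": 0, "ty": 0, "tz": 0.58, "ax": 0, "ay": 0, "az": 0.104},
  ],
)

```text
clock: 2.02
eef_pos: [559.9, 125.0, 110.6]
tcp_rot: [3.141, 0.0, -0.068]
contact_force: [-0.4, 0.6, 0.2]
opening: 1.001
grasp_force: 0.0
```

```bash
python3 -c "
from h import *
go(560,125.5,26,-4)
p,d,K,T=grab('wrist','w1.png')
for b in blobs(p,d,K,T):print(b)
p,d,K,T=grab('scene','s1.png')
for b in blobs(p,d,K,T):print(b)
"
```

```text
t 2.0 pos [559.9 125.  110.6] rpy [180.    0.   -3.9] q6 1.86 F [-0.4  0.6  0.2] op 1.0 gf 0.0 | units [ 0.01 -0.02  3.38] az 0.001
('red', [307.0, 209.0], np.int32(7356), [559.8, 129.3, 27.4, 78.1, 36.9], -5.5)
('red', [472.0, 212.0], np.int32(7848), [549.7, 25.6, 27.3, 79.7, 36.3], 14.3)
('dark', [292.0, 49.0], np.int32(5083), [653.2, 130.1, 24.5, 51.0, 27.9], -1.4)
('dark', [499.0, 33.0], np.int32(4079), [655.0, 18.1, 24.5, 34.3, 28.8], 1.8)
('dark', [47.0, 231.0], np.int32(15742), [555.0, 300.9, 14.4, 179.5, 58.3], 0.0)
('dark', [276.0, 176.0], np.int32(69), [582.3, 146.2, 26.8, 31.6, 0.9], -5.7)
('dark', [616.0, 201.0], np.int32(1886), [553.7, -59.5, 31.1, 34.0, 7.0], -17.9)
('dark', [309.0, 273.0], np.int32(81), [520.1, 130.0, 27.2, 28.5, 2.3], 85.2)
('dark', [613.0, 335.0], np.int32(2615), [445.0, -81.9, 24.1, 57.9, 25.4], -12.2)
('dark', [320.0, 349.0], np.int32(2283), [449.2, 127.0, 24.2, 50.5, 26.9], -8.3)
('red', [349.0, 194.0], np.int32(297), [560.7, 123.9, 29.6, 77.0, 35.2], -5.1)
('red', [321.0, 210.0], np.int32(332), [550.9, 20.7, 29.2, 78.3, 38.1], 12.6)
('dark', [392
[... 166 characters left out ...]
0.0], np.int32(171), [444.3, -88.7, 26.5, 56.2, 26.1], -12.2)
('dark', [374.0, 212.0], np.int32(208), [657.6, 128.5, 25.9, 61.8, 30.3], 0.7)
('dark', [227.0, 239.0], np.int32(409), [475.8, -220.1, 31.7, 217.1, 101.9], 40.8)
('dark', [349.0, 236.0], np.int32(206), [669.4, 13.9, 25.8, 58.6, 27.1], 1.2)
('dark', [292.0, 234.0], np.int32(77), [564.2, -94.2, 30.2, 41.6, 11.6], 60.9)
('dark', [321.0, 259.0], np.int32(58), [674.2, -94.6, 31.4, 28.4, 9.2], 48.8)
('dark', [413.0, 262.0], np.int32(63), [844.7, 74.4, 31.7, 58.2, 3.4], 12.0)
('dark', [257.0, 281.0], np.int32(243), [617.8, -254.0, 31.4, 150.5, 3.7], -84.5)
('purple', [326.0, 294.0], np.int32(265), [759.0, -155.9, 26.4, 58.4, 26.4], 28.4)
```

step_arm(
  moves=[
    {"tx": 0, "ty": -0.07, "tz": 0.7, "ax": 0, "ay": 0, "az": 0},
    {"tx": 0, "ty": 0, "tz": 0.7, "ax": 0, "ay": 0, "az": 0},
    {"tx": 0, "ty": 0, "tz": 0.7, "ax": 0, "ay": 0, "az": 0},
    {"tx": 0, "ty": 0, "tz": 0.7, "ax": 0, "ay": 0, "az": 0},
    {"tx": 0, "ty": 0, "tz": 0.58, "ax": 0, "ay": 0, "az": 0},
  ],
)

```text
clock: 2.75
eef_pos: [559.8, 126.7, 25.3]
tcp_rot: [3.141, 0.001, -0.063]
contact_force: [-1.0, -0.1, 0.9]
opening: 1.001
grasp_force: 0.0
```

step_arm(
  moves=[
    {"tx": 0, "ty": 0, "tz": 0, "ax": 0, "ay": 0, "az": 0},
    {"tx": 0, "ty": 0, "tz": 0, "ax": 0, "ay": 0, "az": 0},
    {"tx": 0, "ty": 0, "tz": 0, "ax": 0, "ay": 0, "az": 0},
    {"tx": 0, "ty": 0, "tz": 0, "ax": 0, "ay": 0, "az": 0},
    {"tx": 0, "ty": 0, "tz": 0, "ax": 0, "ay": 0, "az": 0},
  ],
  gripper=0,
)

```text
clock: 3.38
eef_pos: [560.8, 126.9, 27.7]
tcp_rot: [-3.141, -0.002, -0.063]
contact_force: [0.1, 1.0, 5.9]
opening: 0.43
grasp_force: 61.3
```

step_arm(
  moves=[
    {"tx": 0, "ty": 0, "tz": -0.5, "ax": 0, "ay": 0, "az": 0},
    {"tx": 0, "ty": 0, "tz": -1, "ax": 0, "ay": 0, "az": 0},
    {"tx": 0, "ty": 0, "tz": -1, "ax": 0, "ay": 0, "az": 0},
    {"tx": 0, "ty": 0, "tz": -1, "ax": 0, "ay": 0, "az": 0},
    {"tx": 0, "ty": 0, "tz": -1, "ax": 0, "ay": 0, "az": 0},
  ],
)

```text
clock: 4.0
eef_pos: [559.8, 126.7, 140.6]
tcp_rot: [3.142, 0.0, -0.063]
contact_force: [0.8, 0.1, -1.6]
opening: 0.438
grasp_force: 60.5
```

step_arm(
  moves=[
    {"tx": -0.5, "ty": -0.92, "tz": -0.75, "ax": 0, "ay": 0, "az": 0},
    {"tx": -0.5, "ty": -0.92, "tz": -0.75, "ax": 0, "ay": 0, "az": 0},
    {"tx": -0.5, "ty": -0.92, "tz": -0.75, "ax": 0, "ay": 0, "az": 0},
    {"tx": -0.5, "ty": -0.92, "tz": -0.75, "ax": 0, "ay": 0, "az": 0},
    {"tx": -0.5, "ty": -0.92, "tz": -0.75, "ax": 0, "ay": 0, "az": 0},
  ],
)

```text
clock: 4.62
eef_pos: [504.1, 246.0, 234.2]
tcp_rot: [3.142, 0.0, -0.063]
contact_force: [0.2, -0.4, -2.4]
opening: 0.429
grasp_force: 66.6
```

step_arm(
  moves=[
    {"tx": -0.5, "ty": -0.92, "tz": 0, "ax": 0, "ay": 0, "az": 0},
    {"tx": -0.5, "ty": -0.92, "tz": 0, "ax": 0, "ay": 0, "az": 0},
    {"tx": -0.5, "ty": -0.92, "tz": 0, "ax": 0, "ay": 0, "az": 0},
    {"tx": -0.5, "ty": -0.92, "tz": 0, "ax": 0, "ay": 0, "az": 0},
    {"tx": -0.5, "ty": -0.92, "tz": 0, "ax": 0, "ay": 0, "az": 0},
  ],
)

```text
clock: 5.25
eef_pos: [449.0, 364.6, 233.5]
tcp_rot: [3.141, 0.0, -0.063]
contact_force: [-0.3, -0.0, -2.7]
opening: 0.433
grasp_force: 66.8
```

step_arm(
  moves=[
    {"tx": -0.57, "ty": -0.93, "tz": 0, "ax": 0, "ay": 0, "az": 0},
    {"tx": 0, "ty": 0, "tz": 0, "ax": 0, "ay": 0, "az": -0.1},
    {"tx": 0, "ty": 0, "tz": 0, "ax": 0, "ay": 0, "az": 0},
  ],
)

```text
clock: 5.62
eef_pos: [436.6, 388.2, 233.3]
tcp_rot: [3.141, 0.0, 0.094]
contact_force: [0.4, 0.0, -2.2]
opening: 0.428
grasp_force: 66.9
```

```bash
cat >> h.py <<'E'
def pan(tag=None):
    for n in ('scene','side'):
        p,d,K,T=grab(n,tag and f'{n}_{tag}.png');W=world(d,K,T);X,Y,Z=[W[...,i] for i in range(3)]
        m=(d>0)&(abs(p.astype(int)[...,0]-p[...,2])<40)&(X>392)&(X<590)&(Y>256)&(Y<445)&(Z>45)&(Z<150)
        h,e=np.histogram(Z[m],np.arange(44,152,3)); i=np.argmax(h); mm=m&(abs(Z-e[i]-1.5)<5)
        q=p.astype(int);rt=(d>0)&(q[...,0]>120)&(q[...,1]<75)&(q[...,2]<75)&(X>595)&(X<690)&(Y>290)&(Y<420)&(Z>40)
        print(n,'panfloor z',np.median(Z[mm]).round(1),mm.sum(),'redtip z',np.median(Z[rt]).round(1) if rt.sum()>4 else None,rt.sum())
E
python3 -c "
from h import *
go(437,389,174,5.5)
pan('a')"
```

```text
t 5.6 pos [436.6 388.2 233.3] rpy [180.    0.    5.4] q6 2.2 F [ 0.4  0.  -2.2] op 0.43 gf 66.9 | units [ 0.02 -0.03  2.37] az -0.001
scene panfloor z 145.2 2318 redtip z 146.6 88
side panfloor z 142.5 2127 redtip z 144.2 12
```

step_arm(
  moves=[
    {"tx": 0, "ty": 0, "tz": 0.8, "ax": 0, "ay": 0, "az": 0},
    {"tx": 0, "ty": 0, "tz": 0.8, "ax": 0, "ay": 0, "az": 0},
    {"tx": 0, "ty": 0, "tz": 0.5, "ax": 0, "ay": 0, "az": 0},
    {"tx": 0, "ty": 0, "tz": 0.3, "ax": 0, "ay": 0, "az": 0},
    {"tx": 0, "ty": 0, "tz": 0, "ax": 0, "ay": 0, "az": 0},
  ],
)

```text
clock: 6.35
eef_pos: [437.0, 388.1, 172.8]
tcp_rot: [3.141, 0.0, 0.094]
contact_force: [0.4, -0.0, -1.8]
opening: 0.432
grasp_force: 66.8
```

step_arm(
  moves=[
    {"tx": 0, "ty": 0, "tz": 0, "ax": 0, "ay": 0, "az": 0},
    {"tx": 0, "ty": 0, "tz": 0, "ax": 0, "ay": 0, "az": 0},
    {"tx": 0, "ty": 0, "tz": 0, "ax": 0, "ay": 0, "az": 0},
    {"tx": 0, "ty": 0, "tz": 0, "ax": 0, "ay": 0, "az": 0},
    {"tx": 0, "ty": 0, "tz": 0, "ax": 0, "ay": 0, "az": 0},
  ],
  gripper=0.65,
)

```text
clock: 6.98
eef_pos: [437.0, 388.3, 173.1]
tcp_rot: [-3.142, -0.0, 0.094]
contact_force: [-0.3, 0.3, 0.8]
opening: 0.65
grasp_force: 0.0
```

step_arm(
  moves=[
    {"tx": 0, "ty": 0, "tz": -1, "ax": 0, "ay": 0, "az": 0},
    {"tx": 0, "ty": 0, "tz": -1, "ax": 0, "ay": 0, "az": 0},
    {"tx": 0.3, "ty": 1, "tz": 0, "ax": 0, "ay": 0, "az": -0.05},
    {"tx": 0.3, "ty": 1, "tz": 0, "ax": 0, "ay": 0, "az": -0.05},
    {"tx": 0.3, "ty": 1, "tz": 0, "ax": 0, "ay": 0, "az": 0},
  ],
)

```text
clock: 7.6
eef_pos: [472.2, 317.7, 223.2]
tcp_rot: [-3.142, -0.0, 0.253]
contact_force: [-0.3, 0.4, 0.2]
opening: 0.648
grasp_force: 0.0
```

```bash
python3 -c "
from h import *
go(550.5,22,110,14)
pan('b')
for n in ('scene','side'):
  p,d,K,T=grab(n)
  for b in blobs(p,d,K,T):
    if 50<b[3][3]<85 and b[3][4]<42: print(n,b)"
```

```text
t 7.6 pos [472.2 317.7 223.2] rpy [-180.    -0.    14.5] q6 1.91 F [-0.3  0.4  0.2] op 0.65 gf 0.0 | units [ 0.07 12.23  4.53] az 0.005
scene panfloor z 121.9 1916 redtip z 123.6 29
side panfloor z 119.4 1828 redtip z None 1
scene ('red', [321.0, 211.0], np.int32(320), [552.0, 20.0, 29.4, 77.3, 34.2], 16.8)
scene ('dark', [322.0, 174.0], np.int32(163), [442.8, 124.6, 26.5, 62.9, 29.0], -9.1)
scene ('dark', [267.0, 209.0], np.int32(167), [444.1, -88.4, 26.7, 60.4, 25.6], -11.9)
scene ('dark', [374.0, 213.0], np.int32(184), [658.9, 126.5, 26.1, 58.1, 25.4], 1.9)
scene ('dark', [349.0, 236.0], np.int32(208), [668.8, 13.2, 26.0, 57.0, 28.6], 1.7)
scene ('purple', [326.0, 294.0], np.int32(269), [759.3, -156.1, 26.3, 58.2, 28.6], 30.2)
side ('red', [297.0, 227.0], np.int32(295), [548.6, 22.7, 25.9, 78.8, 37.7], 15.7)
side ('dark', [311.0, 196.0], np.int32(177), [655.6, 127.3, 22.6, 60.1, 28.3], -0.0)
side ('dark', [338.0, 214.0], np.int32(208), [666.2, 15.1, 22.7, 59.5, 27.1], 1.4)
side ('dark', [239.0, 224.0], np.int32(236), [442.6, 125.4, 22.8, 59.8, 32.3], -10.3)
side ('dark', [281.0, 273.0], np.int32(332), [441.8, -87.3, 22.7, 59.9, 29.3], -9.9)
side ('purple', [411.0, 235.0], np.int32(195), [755.8, -155.0, 22.8, 61.3, 27.0], 29.5)
```

step_arm(
  moves=[
    {"tx": 0, "ty": 0.96, "tz": 0, "ax": 0, "ay": 0, "az": 0},
    {"tx": 0, "ty": 0.96, "tz": 0, "ax": 0, "ay": 0, "az": 0},
    {"tx": 0, "ty": 0.96, "tz": 0, "ax": 0, "ay": 0, "az": 0},
    {"tx": 0, "ty": 0.96, "tz": 0, "ax": 0, "ay": 0, "az": 0},
    {"tx": 0, "ty": 0.96, "tz": 0, "ax": 0, "ay": 0, "az": 0},
  ],
  gripper=1,
)

```text
clock: 8.43
eef_pos: [501.7, 202.4, 223.0]
tcp_rot: [-3.141, -0.0, 0.252]
contact_force: [0.1, 0.2, 0.8]
opening: 1.003
grasp_force: 0.0
```

step_arm(
  moves=[
    {"tx": 0.03, "ty": 0.96, "tz": 0.5, "ax": 0, "ay": 0, "az": 0},
    {"tx": 0, "ty": 0.96, "tz": 0.5, "ax": 0, "ay": 0, "az": 0},
    {"tx": 0, "ty": 0.96, "tz": 0.5, "ax": 0, "ay": 0, "az": 0},
    {"tx": 0, "ty": 0.96, "tz": 0.5, "ax": 0, "ay": 0, "az": 0},
    {"tx": 0, "ty": 0.96, "tz": 0.5, "ax": 0, "ay": 0, "az": 0},
  ],
)

```text
clock: 9.05
eef_pos: [532.6, 86.4, 160.1]
tcp_rot: [-3.141, -0.0, 0.252]
contact_force: [0.3, 0.2, 0.1]
opening: 1.0
grasp_force: 0.0
```

step_arm(
  moves=[
    {"tx": 0, "ty": 0.96, "tz": 0.5, "ax": 0, "ay": 0, "az": 0},
    {"tx": 0, "ty": 0.96, "tz": 0.5, "ax": 0, "ay": 0, "az": 0},
    {"tx": 0, "ty": 0.7, "tz": 0.5, "ax": 0, "ay": 0, "az": 0},
    {"tx": 0, "ty": 0, "tz": 0.5, "ax": 0, "ay": 0, "az": 0},
    {"tx": 0, "ty": 0, "tz": 0, "ax": 0, "ay": 0, "az": 0},
  ],
)

```text
clock: 9.68
eef_pos: [547.8, 23.3, 109.4]
tcp_rot: [-3.141, 0.002, 0.251]
contact_force: [-0.4, 0.2, 0.4]
opening: 1.002
grasp_force: 0.0
```

```bash
python3 -c "
from h import *
go(550.5,22.5,29,14.5)"
```

```text
t 9.7 pos [547.8  23.3 109.4] rpy [-1.80e+02  1.00e-01  1.44e+01] q6 1.36 F [-0.4  0.2  0.4] op 1.0 gf 0.0 | units [0.1  0.06 3.22] az -0.001
```

step_arm(
  moves=[
    {"tx": 0.1, "ty": 0.06, "tz": 0.8, "ax": 0, "ay": 0, "az": 0},
    {"tx": 0, "ty": 0, "tz": 0.8, "ax": 0, "ay": 0, "az": 0},
    {"tx": 0, "ty": 0, "tz": 0.8, "ax": 0, "ay": 0, "az": 0},
    {"tx": 0, "ty": 0, "tz": 0.82, "ax": 0, "ay": 0, "az": 0},
    {"tx": 0, "ty": 0, "tz": 0, "ax": 0, "ay": 0, "az": 0},
  ],
)

```text
clock: 10.3
eef_pos: [550.6, 22.6, 29.2]
tcp_rot: [-3.141, 0.002, 0.252]
contact_force: [-0.7, -0.4, -0.5]
opening: 1.001
grasp_force: 0.0
```

step_arm(
  moves=[
    {"tx": 0, "ty": 0, "tz": 0, "ax": 0, "ay": 0, "az": 0},
    {"tx": 0, "ty": 0, "tz": 0, "ax": 0, "ay": 0, "az": 0},
    {"tx": 0, "ty": 0, "tz": 0, "ax": 0, "ay": 0, "az": 0},
    {"tx": 0, "ty": 0, "tz": 0, "ax": 0, "ay": 0, "az": 0},
    {"tx": 0, "ty": 0, "tz": 0, "ax": 0, "ay": 0, "az": 0},
  ],
  gripper=0,
)

```text
clock: 10.92
eef_pos: [552.2, 22.0, 31.1]
tcp_rot: [3.141, -0.002, 0.251]
contact_force: [-1.0, 1.6, 7.3]
opening: 0.426
grasp_force: 60.8
```

step_arm(
  moves=[
    {"tx": 0, "ty": 0, "tz": -0.5, "ax": 0, "ay": 0, "az": 0},
    {"tx": 0, "ty": 0, "tz": -1, "ax": 0, "ay": 0, "az": 0},
    {"tx": 0, "ty": 0, "tz": -1, "ax": 0, "ay": 0, "az": 0},
    {"tx": 0, "ty": 0, "tz": -1, "ax": 0, "ay": 0, "az": 0},
    {"tx": 0, "ty": 0, "tz": -1, "ax": 0, "ay": 0, "az": 0},
  ],
)

```text
clock: 11.55
eef_pos: [551.3, 21.7, 144.1]
tcp_rot: [3.141, -0.0, 0.251]
contact_force: [0.1, -1.0, -1.6]
opening: 0.431
grasp_force: 60.5
```

step_arm(
  moves=[
    {"tx": -0.11, "ty": -0.98, "tz": -0.6, "ax": 0, "ay": 0, "az": 0},
    {"tx": -0.11, "ty": -0.98, "tz": -0.6, "ax": 0, "ay": 0, "az": 0},
    {"tx": -0.11, "ty": -0.98, "tz": -0.6, "ax": 0, "ay": 0, "az": 0},
    {"tx": -0.11, "ty": -0.98, "tz": -0.6, "ax": 0, "ay": 0, "az": 0},
    {"tx": -0.11, "ty": -0.98, "tz": -0.6, "ax": 0, "ay": 0, "az": 0},
  ],
)

```text
clock: 12.18
eef_pos: [507.1, 137.6, 218.7]
tcp_rot: [3.142, -0.0, 0.251]
contact_force: [0.0, 0.6, -1.8]
opening: 0.429
grasp_force: 60.6
```

step_arm(
  moves=[
    {"tx": -0.11, "ty": -0.98, "tz": 0, "ax": 0, "ay": 0, "az": 0},
    {"tx": -0.11, "ty": -0.98, "tz": 0, "ax": 0, "ay": 0, "az": 0},
    {"tx": -0.11, "ty": -0.98, "tz": 0, "ax": 0, "ay": 0, "az": 0},
    {"tx": -0.11, "ty": -0.98, "tz": 0, "ax": 0, "ay": 0, "az": 0},
    {"tx": -0.11, "ty": -0.98, "tz": 0, "ax": 0, "ay": 0, "az": 0},
  ],
)

```text
clock: 12.8
eef_pos: [463.4, 252.8, 218.2]
tcp_rot: [-3.142, -0.0, 0.251]
contact_force: [0.6, 0.5, -1.5]
opening: 0.431
grasp_force: 60.6
```

step_arm(
  moves=[
    {"tx": -0.11, "ty": -0.98, "tz": 0, "ax": 0, "ay": 0, "az": 0},
    {"tx": -0.11, "ty": -0.98, "tz": 0, "ax": 0, "ay": 0, "az": 0},
    {"tx": 0, "ty": 0, "tz": 0, "ax": 0, "ay": 0, "az": 0.1},
    {"tx": 0, "ty": 0, "tz": 0, "ax": 0, "ay": 0, "az": 0},
  ],
)

```text
clock: 13.3
eef_pos: [446.1, 298.4, 218.1]
tcp_rot: [3.142, -0.0, 0.096]
contact_force: [-0.3, 0.8, -1.4]
opening: 0.433
grasp_force: 60.6
```

```bash
python3 -c "
from h import *
go(445.5,299.7,154,5.5)
pan('c')"
```

```text
t 13.3 pos [446.1 298.4 218.1] rpy [180.   -0.    5.5] q6 2.06 F [-0.3  0.8 -1.4] op 0.43 gf 60.6 | units [-0.02 -0.05  2.56] az -0.0
scene panfloor z 121.9 1904 redtip z 123.3 58
side panfloor z 119.4 1770 redtip z 121.3 9
```

View pics/side_c.png

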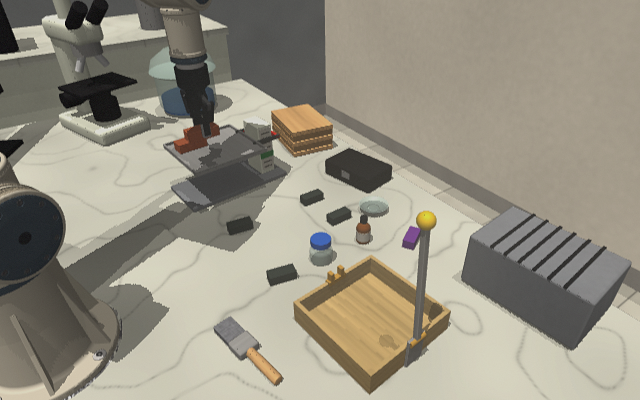

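Side view shows L1 lying on the pan at (188,143), and L2 held above at (207,130).

step_arm(
  moves=[
    {"tx": 0, "ty": -0.05, "tz": 0.8, "ax": 0, "ay": 0, "az": 0},
    {"tx": 0, "ty": 0, "tz": 0.8, "ax": 0, "ay": 0, "az": 0},
    {"tx": 0, "ty": 0, "tz": 0.6, "ax": 0, "ay": 0, "az": 0},
    {"tx": 0, "ty": 0, "tz": 0.4, "ax": 0, "ay": 0, "az": 0},
    {"tx": 0, "ty": 0, "tz": 0, "ax": 0, "ay": 0, "az": 0},
  ],
)

```text
clock: 14.02
eef_pos: [446.1, 299.4, 152.0]
tcp_rot: [3.141, 0.001, 0.095]
contact_force: [0.4, -0.8, -2.4]
opening: 0.433
grasp_force: 60.6
```

step_arm(
  moves=[
    {"tx": 0, "ty": 0, "tz": 0, "ax": 0, "ay": 0, "az": 0},
    {"tx": 0, "ty": 0, "tz": 0, "ax": 0, "ay": 0, "az": 0},
    {"tx": 0, "ty": 0, "tz": 0, "ax": 0, "ay": 0, "az": 0},
    {"tx": 0, "ty": 0, "tz": 0, "ax": 0, "ay": 0, "az": 0},
    {"tx": 0, "ty": 0, "tz": 0, "ax": 0, "ay": 0, "az": 0},
  ],
  gripper=0.65,
)

```text
clock: 14.65
eef_pos: [446.4, 299.7, 152.6]
tcp_rot: [-3.141, -0.0, 0.094]
contact_force: [0.5, 0.3, 0.7]
opening: 0.654
grasp_force: 0.0
```

step_arm(
  moves=[
    {"tx": 0, "ty": 0, "tz": -1, "ax": 0, "ay": 0, "az": 0},
    {"tx": 0, "ty": 0, "tz": -1, "ax": 0, "ay": 0, "az": 0},
    {"tx": 0, "ty": 1, "tz": 0, "ax": 0, "ay": 0, "az": 0.075},
    {"tx": 0, "ty": 1, "tz": 0, "ax": 0, "ay": 0, "az": 0.075},
    {"tx": 0, "ty": 1, "tz": 0, "ax": 0, "ay": 0, "az": 0},
  ],
)

```text
clock: 15.28
eef_pos: [444.6, 224.3, 202.6]
tcp_rot: [-3.141, -0.0, -0.143]
contact_force: [-0.4, -0.6, -0.2]
opening: 0.649
grasp_force: 0.0
```

```bash
python3 -c "
from h import *
go(443,125.5,110,-8.5)
pan('d')
for n in ('scene','side'):
  p,d,K,T=grab(n)
  for b in blobs(p,d,K,T):
    if 50<b[3][3]<85 and b[3][4]<42: print(n,b)"
```

```text
t 15.3 pos [444.6 224.3 202.6] rpy [-180.    -0.    -8.2] q6 2.18 F [-0.4 -0.6 -0.2] op 0.65 gf 0.0 | units [0.5  3.92 3.71] az 0.003
scene panfloor z 97.1 1573 redtip z None 3
side panfloor z 94.6 1181 redtip z None 0
scene ('dark', [322.0, 174.0], np.int32(169), [442.7, 124.5, 26.0, 63.5, 30.2], -7.6)
scene ('dark', [267.0, 210.0], np.int32(169), [445.1, -88.4, 26.4, 58.4, 26.1], -12.6)
scene ('dark', [374.0, 213.0], np.int32(187), [659.8, 125.6, 25.8, 58.5, 27.6], -1.6)
scene ('dark', [349.0, 236.0], np.int32(203), [669.1, 13.7, 26.1, 57.1, 26.9], -0.1)
scene ('purple', [326.0, 294.0], np.int32(265), [758.7, -156.3, 26.4, 58.7, 26.5], 29.6)
side ('dark', [311.0, 196.0], np.int32(178), [656.0, 126.8, 22.8, 58.8, 28.8], -0.9)
side ('dark', [339.0, 214.0], np.int32(207), [666.4, 14.3, 22.9, 60.1, 29.8], 2.0)
side ('dark', [239.0, 224.0], np.int32(236), [443.0, 125.0, 22.8, 59.5, 31.3], -9.0)
side ('dark', [281.0, 273.0], np.int32(337), [441.4, -86.6, 22.7, 59.1, 30.8], -12.1)
side ('purple', [411.0, 235.0], np.int32(201), [755.9, -155.0, 23.1, 62.3, 27.0], 29.5)
```

step_arm(
  moves=[
    {"tx": 0.12, "ty": 0.98, "tz": 0, "ax": 0, "ay": 0, "az": 0},
    {"tx": 0.12, "ty": 0.98, "tz": 0, "ax": 0, "ay": 0, "az": 0},
    {"tx": 0.13, "ty": 0.98, "tz": 0.7, "ax": 0, "ay": 0, "az": 0},
    {"tx": 0.13, "ty": 0.98, "tz": 0.8, "ax": 0, "ay": 0, "az": 0},
    {"tx": 0, "ty": 0, "tz": 1, "ax": 0, "ay": 0, "az": 0},
  ],
)

```text
clock: 16.1
eef_pos: [443.9, 126.0, 139.8]
tcp_rot: [-3.141, -0.001, -0.142]
contact_force: [-0.5, -0.3, -0.2]
opening: 0.649
grasp_force: 0.0
```

step_arm(
  moves=[
    {"tx": 0, "ty": 0, "tz": 1, "ax": 0, "ay": 0, "az": 0},
    {"tx": 0, "ty": 0, "tz": 1, "ax": 0, "ay": 0, "az": 0},
    {"tx": 0, "ty": 0, "tz": 1, "ax": 0, "ay": 0, "az": 0},
    {"tx": 0, "ty": 0, "tz": 1, "ax": 0, "ay": 0, "az": 0},
    {"tx": 0, "ty": 0, "tz": 0.45, "ax": 0, "ay": 0, "az": 0},
  ],
)

```text
clock: 16.73
eef_pos: [443.0, 126.8, 27.6]
tcp_rot: [3.141, 0.001, -0.141]
contact_force: [-0.1, -0.1, 0.5]
opening: 0.645
grasp_force: 0.0
```

step_arm(
  moves=[
    {"tx": 0, "ty": 0, "tz": 0, "ax": 0, "ay": 0, "az": 0},
    {"tx": 0, "ty": 0, "tz": 0, "ax": 0, "ay": 0, "az": 0},
    {"tx": 0, "ty": 0, "tz": 0, "ax": 0, "ay": 0, "az": 0},
    {"tx": 0, "ty": 0, "tz": 0, "ax": 0, "ay": 0, "az": 0},
    {"tx": 0, "ty": 0, "tz": 0, "ax": 0, "ay": 0, "az": 0},
  ],
  gripper=0,
)

```text
clock: 17.35
eef_pos: [443.5, 126.3, 29.3]
tcp_rot: [-3.141, -0.001, -0.142]
contact_force: [-0.8, -0.5, 6.5]
opening: 0.315
grasp_force: 60.3
```

step_arm(
  moves=[
    {"tx": 0, "ty": 0, "tz": -0.5, "ax": 0, "ay": 0, "az": 0},
    {"tx": 0, "ty": 0, "tz": -1, "ax": 0, "ay": 0, "az": 0},
    {"tx": 0, "ty": 0, "tz": -1, "ax": 0, "ay": 0, "az": 0},
    {"tx": 0, "ty": 0, "tz": -1, "ax": 0, "ay": 0, "az": 0},
    {"tx": 0, "ty": 0, "tz": -1, "ax": 0, "ay": 0, "az": 0},
  ],
)

```text
clock: 17.98
eef_pos: [442.9, 126.1, 142.8]
tcp_rot: [-3.141, -0.0, -0.141]
contact_force: [0.5, 0.2, -1.0]
opening: 0.311
grasp_force: 59.5
```

```bash
python3 -c "
from h import *
go(531,403,195,5.5)"
```

```text
t 18.0 pos [442.9 126.1 142.8] rpy [-180.    -0.    -8.1] q6 1.99 F [ 0.5  0.2 -1. ] op 0.31 gf 59.5 | units [  1.93 -11.46  -2.09] az -0.151
```

step_arm(
  moves=[
    {"tx": 0.16, "ty": -0.955, "tz": -0.7, "ax": 0, "ay": 0, "az": 0},
    {"tx": 0.16, "ty": -0.955, "tz": -0.7, "ax": 0, "ay": 0, "az": 0},
    {"tx": 0.16, "ty": -0.955, "tz": -0.7, "ax": 0, "ay": 0, "az": 0},
    {"tx": 0.16, "ty": -0.955, "tz": 0, "ax": 0, "ay": 0, "az": 0},
    {"tx": 0.16, "ty": -0.955, "tz": 0, "ax": 0, "ay": 0, "az": 0},
  ],
)

```text
clock: 18.6
eef_pos: [479.7, 242.6, 193.5]
tcp_rot: [3.141, 0.0, -0.141]
contact_force: [-0.0, 0.3, -1.5]
opening: 0.314
grasp_force: 59.6
```

step_arm(
  moves=[
    {"tx": 0.16, "ty": -0.955, "tz": 0, "ax": 0, "ay": 0, "az": 0},
    {"tx": 0.16, "ty": -0.955, "tz": 0, "ax": 0, "ay": 0, "az": 0},
    {"tx": 0.16, "ty": -0.955, "tz": 0, "ax": 0, "ay": 0, "az": 0},
    {"tx": 0.16, "ty": -0.955, "tz": 0, "ax": 0, "ay": 0, "az": 0},
    {"tx": 0.16, "ty": -0.955, "tz": 0, "ax": 0, "ay": 0, "az": 0},
  ],
)

```text
clock: 19.23
eef_pos: [516.3, 358.3, 192.7]
tcp_rot: [3.14, 0.001, -0.141]
contact_force: [0.6, 0.0, -1.6]
opening: 0.312
grasp_force: 59.6
```

step_arm(
  moves=[
    {"tx": 0.16, "ty": -0.955, "tz": 0, "ax": 0, "ay": 0, "az": 0},
    {"tx": 0.16, "ty": -0.955, "tz": 0, "ax": 0, "ay": 0, "az": 0},
    {"tx": 0, "ty": 0, "tz": 0, "ax": 0, "ay": 0, "az": -0.075},
    {"tx": 0, "ty": 0, "tz": 0, "ax": 0, "ay": 0, "az": -0.075},
    {"tx": 0, "ty": 0, "tz": 0, "ax": 0, "ay": 0, "az": 0},
  ],
)

```text
clock: 19.85
eef_pos: [530.7, 403.6, 192.6]
tcp_rot: [3.141, 0.001, 0.094]
contact_force: [-0.1, 0.1, -0.8]
opening: 0.311
grasp_force: 59.6
```

```bash
python3 -c "
from h import *
go(531,402,127,5.5)"
```

```text
t 19.9 pos [530.7 403.6 192.6] rpy [1.8e+02 1.0e-01 5.4e+00] q6 2.12 F [-0.1  0.1 -0.8] op 0.31 gf 59.6 | units [0.01 0.06 2.63] az -0.001
```

step_arm(
  moves=[
    {"tx": 0, "ty": 0.05, "tz": 0.8, "ax": 0, "ay": 0, "az": 0},
    {"tx": 0, "ty": 0, "tz": 0.8, "ax": 0, "ay": 0, "az": 0},
    {"tx": 0, "ty": 0, "tz": 0.6, "ax": 0, "ay": 0, "az": 0},
    {"tx": 0, "ty": 0, "tz": 0.4, "ax": 0, "ay": 0, "az": 0},
    {"tx": 0, "ty": 0, "tz": 0, "ax": 0, "ay": 0, "az": 0},
  ],
)

```text
clock: 20.48
eef_pos: [530.8, 401.5, 127.7]
tcp_rot: [3.141, 0.001, 0.094]
contact_force: [0.2, -0.5, -1.2]
opening: 0.313
grasp_force: 59.5
```

step_arm(
  moves=[
    {"tx": 0, "ty": 0, "tz": 0, "ax": 0, "ay": 0, "az": 0},
    {"tx": 0, "ty": 0, "tz": 0, "ax": 0, "ay": 0, "az": 0},
    {"tx": 0, "ty": 0, "tz": 0, "ax": 0, "ay": 0, "az": 0},
    {"tx": 0, "ty": 0, "tz": 0, "ax": 0, "ay": 0, "az": 0},
    {"tx": 0, "ty": 0, "tz": 0, "ax": 0, "ay": 0, "az": 0},
  ],
  gripper=0.55,
)

```text
clock: 21.1
eef_pos: [531.2, 401.9, 128.9]
tcp_rot: [-3.142, -0.0, 0.094]
contact_force: [0.5, 0.3, 0.2]
opening: 0.551
grasp_force: 0.0
```

step_arm(
  moves=[
    {"tx": 0, "ty": 0, "tz": -1, "ax": 0, "ay": 0, "az": 0},
    {"tx": 0, "ty": 0, "tz": -1, "ax": 0, "ay": 0, "az": 0},
    {"tx": 0, "ty": 0, "tz": -1, "ax": 0, "ay": 0, "az": 0},
    {"tx": 0, "ty": 0.5, "tz": -0.5, "ax": 0, "ay": 0, "az": 0.03},
    {"tx": 0, "ty": 1, "tz": 0, "ax": 0, "ay": 0, "az": 0.03},
  ],
)

```text
clock: 21.72
eef_pos: [533.8, 363.8, 216.8]
tcp_rot: [-3.141, -0.001, -0.002]
contact_force: [0.2, 0.3, -0.3]
opening: 0.549
grasp_force: 0.0
```

step_arm(
  moves=[
    {"tx": 0.3, "ty": 1, "tz": 0, "ax": 0, "ay": 0, "az": 0},
    {"tx": 0.3, "ty": 1, "tz": 0, "ax": 0, "ay": 0, "az": 0},
    {"tx": 0.3, "ty": 1, "tz": 0, "ax": 0, "ay": 0, "az": 0},
    {"tx": 0.3, "ty": 1, "tz": 0, "ax": 0, "ay": 0, "az": 0},
    {"tx": 0.3, "ty": 1, "tz": 0, "ax": 0, "ay": 0, "az": 0},
  ],
)

```text
clock: 22.35
eef_pos: [570.2, 236.5, 214.8]
tcp_rot: [3.14, 0.002, -0.003]
contact_force: [0.0, -0.3, 0.5]
opening: 0.549
grasp_force: 0.0
```

```bash
python3 -c "
from h import *
go(657.5,127,110,0)
pan('e')
for n in ('scene','side'):
  p,d,K,T=grab(n)
  for b in blobs(p,d,K,T):
    if 50<b[3][3]<85 and b[3][4]<42: print(n,b)"
```

```text
t 22.4 pos [570.2 236.5 214.8] rpy [ 1.799e+02  1.000e-01 -2.000e-01] q6 1.96 F [ 0.  -0.3  0.5] op 0.55 gf 0.0 | units [3.51 4.36 4.19] az -0.002
scene panfloor z 83.6 1138 redtip z None 0
side panfloor z 80.9 1227 redtip z None 1
scene ('dark', [267.0, 209.0], np.int32(165), [444.8, -87.5, 26.7, 56.9, 26.1], -16.1)
scene ('dark', [374.0, 212.0], np.int32(190), [657.5, 127.5, 26.3, 61.4, 26.8], -0.9)
scene ('dark', [349.0, 236.0], np.int32(203), [669.7, 14.1, 26.0, 57.3, 26.7], 1.8)
scene ('purple', [326.0, 294.0], np.int32(266), [758.7, -156.3, 26.3, 58.6, 26.9], 28.4)
side ('dark', [311.0, 196.0], np.int32(180), [656.5, 126.7, 22.5, 60.6, 32.5], 0.7)
side ('dark', [338.0, 214.0], np.int32(210), [665.9, 14.4, 22.8, 59.9, 29.9], 3.4)
side ('dark', [281.0, 273.0], np.int32(328), [441.2, -87.1, 22.9, 58.8, 28.3], -12.5)
side ('purple', [411.0, 236.0], np.int32(206), [755.7, -155.0, 22.9, 60.6, 26.9], 29.6)
```

step_arm(
  moves=[
    {"tx": 0.7, "ty": 0.87, "tz": 0, "ax": 0, "ay": 0, "az": 0},
    {"tx": 0.7, "ty": 0.87, "tz": 0.3, "ax": 0, "ay": 0, "az": 0},
    {"tx": 0.7, "ty": 0.87, "tz": 0.6, "ax": 0, "ay": 0, "az": 0},
    {"tx": 0.7, "ty": 0.87, "tz": 0.6, "ax": 0, "ay": 0, "az": 0},
    {"tx": 0.7, "ty": 0.87, "tz": 0.6, "ax": 0, "ay": 0, "az": 0},
  ],
)

```text
clock: 23.18
eef_pos: [658.4, 130.5, 162.7]
tcp_rot: [-3.142, 0.001, -0.0]
contact_force: [-0.6, 0.7, -0.2]
opening: 0.548
grasp_force: 0.0
```

step_arm(
  moves=[
    {"tx": 0, "ty": 0, "tz": 1, "ax": 0, "ay": 0, "az": 0},
    {"tx": 0, "ty": 0, "tz": 1, "ax": 0, "ay": 0, "az": 0},
    {"tx": 0, "ty": 0, "tz": 1, "ax": 0, "ay": 0, "az": 0},
    {"tx": 0, "ty": 0, "tz": 0.8, "ax": 0, "ay": 0, "az": 0},
    {"tx": 0, "ty": 0, "tz": 0, "ax": 0, "ay": 0, "az": 0},
  ],
)

```text
clock: 23.8
eef_pos: [657.1, 130.8, 66.9]
tcp_rot: [3.141, 0.003, 0.0]
contact_force: [0.2, -0.0, -0.6]
opening: 0.55
grasp_force: 0.0
```

```bash
python3 -c "
from h import *
go(657.5,127,27.5,0)"
```

```text
t 23.8 pos [657.1 130.8  66.9] rpy [180.    0.2   0. ] q6 1.76 F [ 0.2 -0.  -0.6] op 0.55 gf 0.0 | units [0.02 0.15 1.58] az 0.0
```

step_arm(
  moves=[
    {"tx": 0, "ty": 0.12, "tz": 0, "ax": 0, "ay": 0, "az": 0},
    {"tx": 0, "ty": 0, "tz": 0.8, "ax": 0, "ay": 0, "az": 0},
    {"tx": 0, "ty": 0, "tz": 0.78, "ax": 0, "ay": 0, "az": 0},
    {"tx": 0, "ty": 0, "tz": 0, "ax": 0, "ay": 0, "az": 0},
  ],
)

```text
clock: 24.3
eef_pos: [656.8, 127.3, 26.8]
tcp_rot: [3.141, 0.004, -0.0]
contact_force: [-0.4, -0.2, 1.1]
opening: 0.549
grasp_force: 0.0
```

step_arm(
  moves=[
    {"tx": 0, "ty": 0, "tz": 0, "ax": 0, "ay": 0, "az": 0},
    {"tx": 0, "ty": 0, "tz": 0, "ax": 0, "ay": 0, "az": 0},
    {"tx": 0, "ty": 0, "tz": 0, "ax": 0, "ay": 0, "az": 0},
    {"tx": 0, "ty": 0, "tz": 0, "ax": 0, "ay": 0, "az": 0},
    {"tx": 0, "ty": 0, "tz": 0, "ax": 0, "ay": 0, "az": 0},
  ],
  gripper=0,
)

```text
clock: 24.92
eef_pos: [658.6, 127.7, 29.4]
tcp_rot: [-3.142, -0.0, -0.0]
contact_force: [0.5, 0.9, 0.2]
opening: 0.316
grasp_force: 59.6
```

step_arm(
  moves=[
    {"tx": 0, "ty": 0, "tz": -0.5, "ax": 0, "ay": 0, "az": 0},
    {"tx": 0, "ty": 0, "tz": -1, "ax": 0, "ay": 0, "az": 0},
    {"tx": 0, "ty": 0, "tz": -1, "ax": 0, "ay": 0, "az": 0},
    {"tx": 0, "ty": 0, "tz": -1, "ax": 0, "ay": 0, "az": 0},
    {"tx": 0, "ty": 0, "tz": -1, "ax": 0, "ay": 0, "az": 0},
  ],
)

```text
clock: 25.55
eef_pos: [658.6, 127.7, 143.6]
tcp_rot: [-3.141, -0.001, 0.0]
contact_force: [0.1, 0.9, -1.5]
opening: 0.316
grasp_force: 59.6
```

```bash
python3 -c "
from h import *
go(540,304,185,5.5)"
```

```text
t 25.6 pos [658.6 127.7 143.6] rpy [-180.   -0.    0.] q6 1.76 F [ 0.1  0.9 -1.5] op 0.32 gf 59.6 | units [-4.74 -7.05 -1.66] az -0.061
```

step_arm(
  moves=[
    {"tx": -0.8, "ty": -0.88, "tz": -0.6, "ax": 0, "ay": 0, "az": 0},
    {"tx": -0.8, "ty": -0.88, "tz": -0.6, "ax": 0, "ay": 0, "az": 0},
    {"tx": -0.8, "ty": -0.88, "tz": -0.46, "ax": 0, "ay": 0, "az": 0},
    {"tx": -0.8, "ty": -0.88, "tz": 0, "ax": 0, "ay": 0, "az": 0},
    {"tx": -0.8, "ty": -0.88, "tz": 0, "ax": 0, "ay": 0, "az": 0},
  ],
)

```text
clock: 26.18
eef_pos: [558.0, 238.4, 184.5]
tcp_rot: [-3.141, -0.001, -0.0]
contact_force: [0.2, 0.4, -1.0]
opening: 0.313
grasp_force: 59.6
```

step_arm(
  moves=[
    {"tx": -0.74, "ty": -0.88, "tz": 0, "ax": 0, "ay": 0, "az": 0},
    {"tx": 0, "ty": -0.88, "tz": 0, "ax": 0, "ay": 0, "az": 0},
    {"tx": 0, "ty": -0.89, "tz": 0, "ax": 0, "ay": 0, "az": -0.06},
    {"tx": 0, "ty": 0, "tz": 0, "ax": 0, "ay": 0, "az": 0},
    {"tx": 0, "ty": 0, "tz": 0, "ax": 0, "ay": 0, "az": 0},
  ],
)

```text
clock: 26.8
eef_pos: [540.3, 303.6, 183.3]
tcp_rot: [3.141, -0.0, 0.093]
contact_force: [-0.2, -0.3, -0.8]
opening: 0.313
grasp_force: 59.6
```

```bash
python3 -c "
from h import *
go(540,304,114,5.5)
pan('f')"
```

```text
t 26.8 pos [540.3 303.6 183.3] rpy [180.   -0.    5.3] q6 1.99 F [-0.2 -0.3 -0.8] op 0.31 gf 59.6 | units [-0.01 -0.02  2.77] az -0.002
scene panfloor z 83.6 1183 redtip z None 0
side panfloor z 80.9 1224 redtip z None 1
```

View pics/scene_f.png

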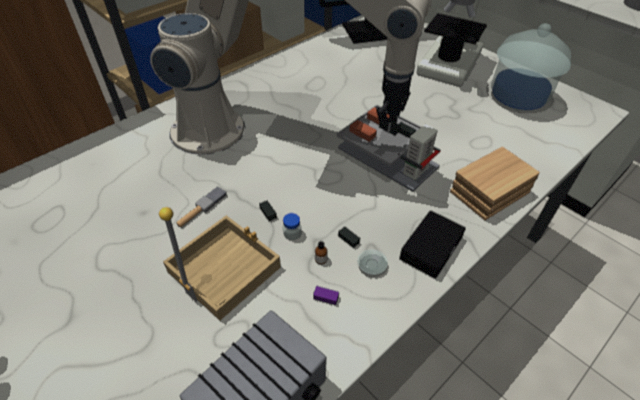

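The picture shows the pan at (385,145) with its billets clear of the gripper. The leftovers are at (268,211) and (348,237). Now I lower the second small billet.

step_arm(
  moves=[
    {"tx": 0, "ty": 0, "tz": 0.8, "ax": 0, "ay": 0, "az": 0},
    {"tx": 0, "ty": 0, "tz": 0.8, "ax": 0, "ay": 0, "az": 0},
    {"tx": 0, "ty": 0, "tz": 0.7, "ax": 0, "ay": 0, "az": 0},
    {"tx": 0, "ty": 0, "tz": 0.45, "ax": 0, "ay": 0, "az": 0},
    {"tx": 0, "ty": 0, "tz": 0, "ax": 0, "ay": 0, "az": 0},
  ],
)

```text
clock: 27.52
eef_pos: [539.7, 303.6, 113.7]
tcp_rot: [3.141, 0.001, 0.094]
contact_force: [-1.1, 0.1, -1.1]
opening: 0.312
grasp_force: 59.7
```

step_arm(
  moves=[
    {"tx": 0, "ty": 0, "tz": 0, "ax": 0, "ay": 0, "az": 0},
    {"tx": 0, "ty": 0, "tz": 0, "ax": 0, "ay": 0, "az": 0},
    {"tx": 0, "ty": 0, "tz": 0, "ax": 0, "ay": 0, "az": 0},
    {"tx": 0, "ty": 0, "tz": 0, "ax": 0, "ay": 0, "az": 0},
    {"tx": 0, "ty": 0, "tz": 0, "ax": 0, "ay": 0, "az": 0},
  ],
  gripper=0.55,
)

```text
clock: 28.15
eef_pos: [540.0, 303.9, 114.6]
tcp_rot: [-3.142, -0.0, 0.094]
contact_force: [0.2, 0.8, 0.9]
opening: 0.551
grasp_force: 0.0
```

step_arm(
  moves=[
    {"tx": 0, "ty": 0, "tz": -1, "ax": 0, "ay": 0, "az": 0},
    {"tx": 0, "ty": 0, "tz": -1, "ax": 0, "ay": 0, "az": 0},
    {"tx": 0, "ty": 0, "tz": -1, "ax": 0, "ay": 0, "az": 0},
    {"tx": 0, "ty": 0.7, "tz": 0, "ax": 0, "ay": 0, "az": 0.05},
    {"tx": 0, "ty": 1, "tz": 0, "ax": 0, "ay": 0, "az": 0},
  ],
)

```text
clock: 28.78
eef_pos: [542.1, 261.1, 189.7]
tcp_rot: [-3.141, -0.0, 0.017]
contact_force: [0.2, 0.0, -0.8]
opening: 0.548
grasp_force: 0.0
```

step_arm(
  moves=[
    {"tx": 0.5, "ty": 1, "tz": 0, "ax": 0, "ay": 0, "az": 0},
    {"tx": 0.5, "ty": 1, "tz": 0, "ax": 0, "ay": 0, "az": 0},
    {"tx": 0.5, "ty": 1, "tz": 0, "ax": 0, "ay": 0, "az": 0},
    {"tx": 0.5, "ty": 1, "tz": 0, "ax": 0, "ay": 0, "az": 0},
    {"tx": 0.5, "ty": 1, "tz": 0, "ax": 0, "ay": 0, "az": 0},
  ],
)

```text
clock: 29.4
eef_pos: [606.3, 135.5, 189.0]
tcp_rot: [3.141, 0.001, 0.017]
contact_force: [0.1, 0.0, -0.4]
opening: 0.546
grasp_force: 0.0
```

```bash
python3 -c "
from h import *
go(668,15,110,1.5)
pan('g')
for n in ('scene','side'):
  p,d,K,T=grab(n)
  for b in blobs(p,d,K,T):
    if 50<b[3][3]<85 and b[3][4]<42: print(n,b)
a=[cv2.resize(cv2.imread('pics/scene_g.png')[90:200,320:460],(560,440)),cv2.resize(cv2.imread('pics/side_g.png')[100:210,160:300],(560,440))]
cv2.imwrite('pics/gc.png',cv2.resize(np.hstack(a),(800,314)))"
```

```text
t 29.4 pos [606.3 135.5 189. ] rpy [1.8e+02 1.0e-01 1.0e+00] q6 1.77 F [ 0.1  0.  -0.4] op 0.55 gf 0.0 | units [2.39 4.86 3.16] az -0.006
scene panfloor z 70.5 661 redtip z None 2
side panfloor z 67.9 932 redtip z None 2
scene ('dark', [267.0, 210.0], np.int32(176), [445.0, -88.4, 26.9, 58.8, 25.6], -10.8)
scene ('dark', [348.0, 236.0], np.int32(204), [669.0, 14.1, 26.4, 57.3, 26.3], 1.1)
scene ('purple', [326.0, 294.0], np.int32(263), [758.7, -156.0, 26.2, 57.7, 27.2], 31.1)
side ('dark', [339.0, 214.0], np.int32(215), [666.7, 15.0, 22.6, 61.5, 28.0], 3.5)
side ('dark', [281.0, 273.0], np.int32(330), [441.3, -86.6, 22.9, 58.6, 30.1], -11.7)
side ('purple', [411.0, 236.0], np.int32(204), [754.8, -155.3, 23.2, 60.2, 27.6], 28.8)
```

View pics/gc.png

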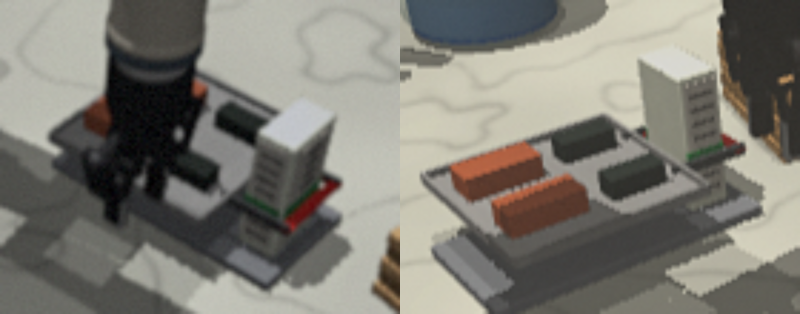

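Both views show four billets flat on the pan and the red pointer mark on the green band; the sink of 74.6 mm is mid-band. Now the leftovers.

step_arm(
  moves=[
    {"tx": 0.48, "ty": 0.97, "tz": 0, "ax": 0, "ay": 0, "az": 0},
    {"tx": 0.48, "ty": 0.97, "tz": 0.4, "ax": 0, "ay": 0, "az": 0},
    {"tx": 0.48, "ty": 0.97, "tz": 0.8, "ax": 0, "ay": 0, "az": 0},
    {"tx": 0.48, "ty": 0.97, "tz": 0.8, "ax": 0, "ay": 0, "az": 0},
    {"tx": 0.48, "ty": 0.97, "tz": 0.8, "ax": 0, "ay": 0, "az": 0},
  ],
)

```text
clock: 30.22
eef_pos: [668.1, 17.4, 118.7]
tcp_rot: [-3.141, 0.001, 0.017]
contact_force: [0.6, -0.5, 0.5]
opening: 0.555
grasp_force: 0.0
```

step_arm(
  moves=[
    {"tx": 0, "ty": 0, "tz": 0.9, "ax": 0, "ay": 0, "az": 0},
    {"tx": 0, "ty": 0, "tz": 0.9, "ax": 0, "ay": 0, "az": 0},
    {"tx": 0, "ty": 0, "tz": 0, "ax": 0, "ay": 0, "az": 0},
  ],
)

```text
clock: 30.6
eef_pos: [666.5, 17.9, 72.6]
tcp_rot: [-3.141, 0.004, 0.017]
contact_force: [0.4, 0.7, 0.3]
opening: 0.555
grasp_force: 0.0
```

```bash
python3 -c "
from h import *
go(668,15,27.5,1.5)"
```

```text
t 30.6 pos [666.5  17.9  72.6] rpy [-180.     0.2    1. ] q6 1.58 F [0.4 0.7 0.3] op 0.55 gf 0.0 | units [0.07 0.12 1.8 ] az -0.006
```

step_arm(
  moves=[
    {"tx": 0.07, "ty": 0.1, "tz": 0.9, "ax": 0, "ay": 0, "az": 0},
    {"tx": 0, "ty": 0, "tz": 0.9, "ax": 0, "ay": 0, "az": 0},
    {"tx": 0, "ty": 0, "tz": 0, "ax": 0, "ay": 0, "az": 0},
  ],
)

```text
clock: 30.98
eef_pos: [668.4, 14.8, 27.0]
tcp_rot: [3.142, 0.004, 0.016]
contact_force: [0.9, -0.9, 0.5]
opening: 0.55
grasp_force: 0.0
```

step_arm(
  moves=[
    {"tx": 0, "ty": 0, "tz": 0, "ax": 0, "ay": 0, "az": 0},
    {"tx": 0, "ty": 0, "tz": 0, "ax": 0, "ay": 0, "az": 0},
    {"tx": 0, "ty": 0, "tz": 0, "ax": 0, "ay": 0, "az": 0},
    {"tx": 0, "ty": 0, "tz": 0, "ax": 0, "ay": 0, "az": 0},
    {"tx": 0, "ty": 0, "tz": 0, "ax": 0, "ay": 0, "az": 0},
  ],
  gripper=0,
)

```text
clock: 31.6
eef_pos: [670.3, 14.7, 29.8]
tcp_rot: [-3.142, -0.0, 0.016]
contact_force: [0.3, -0.6, 1.1]
opening: 0.308
grasp_force: 60.1
```

step_arm(
  moves=[
    {"tx": 0, "ty": 0, "tz": -0.5, "ax": 0, "ay": 0, "az": 0},
    {"tx": 0, "ty": 0, "tz": -1, "ax": 0, "ay": 0, "az": 0},
    {"tx": 0, "ty": 0, "tz": -1, "ax": 0, "ay": 0, "az": 0},
    {"tx": 0, "ty": 0, "tz": -1, "ax": 0, "ay": 0, "az": 0},
    {"tx": 0, "ty": 0, "tz": -1, "ax": 0, "ay": 0, "az": 0},
  ],
)

```text
clock: 32.22
eef_pos: [670.2, 14.7, 143.7]
tcp_rot: [3.142, -0.001, 0.016]
contact_force: [-0.5, -0.1, -1.4]
opening: 0.317
grasp_force: 59.9
```

```bash
python3 -c "
from h import *
go(559,-248.5,170,6)"
```

```text
t 32.2 pos [670.2  14.7 143.7] rpy [180.   -0.    0.9] q6 1.57 F [-0.5 -0.1 -1.4] op 0.32 gf 59.9 | units [-4.61 10.46 -1.06] az -0.057
```

step_arm(
  moves=[
    {"tx": -0.42, "ty": 0.95, "tz": -0.5, "ax": 0, "ay": 0, "az": 0},
    {"tx": -0.42, "ty": 0.95, "tz": -0.5, "ax": 0, "ay": 0, "az": 0},
    {"tx": -0.42, "ty": 0.95, "tz": 0, "ax": 0, "ay": 0, "az": 0},
    {"tx": -0.42, "ty": 0.95, "tz": 0, "ax": 0, "ay": 0, "az": 0},
    {"tx": -0.42, "ty": 0.95, "tz": 0, "ax": 0, "ay": 0, "az": 0},
  ],
)

```text
clock: 32.85
eef_pos: [617.9, -107.0, 166.9]
tcp_rot: [3.142, 0.001, 0.015]
contact_force: [0.2, -0.3, -1.7]
opening: 0.314
grasp_force: 59.9
```

step_arm(
  moves=[
    {"tx": -0.42, "ty": 0.95, "tz": 0, "ax": 0, "ay": 0, "az": 0},
    {"tx": -0.42, "ty": 0.95, "tz": 0, "ax": 0, "ay": 0, "az": 0},
    {"tx": -0.42, "ty": 0.95, "tz": 0, "ax": 0, "ay": 0, "az": 0},
    {"tx": -0.42, "ty": 0.95, "tz": 0, "ax": 0, "ay": 0, "az": 0},
    {"tx": -0.42, "ty": 0.95, "tz": 0, "ax": 0, "ay": 0, "az": 0},
  ],
)

```text
clock: 33.48
eef_pos: [567.0, -226.3, 166.9]
tcp_rot: [-3.141, 0.001, 0.015]
contact_force: [0.6, 0.2, -1.4]
opening: 0.31
grasp_force: 59.9
```

step_arm(
  moves=[
    {"tx": -0.41, "ty": 0.95, "tz": 0, "ax": 0, "ay": 0, "az": 0},
    {"tx": 0, "ty": 0, "tz": 0, "ax": 0, "ay": 0, "az": -0.057},
    {"tx": 0, "ty": 0, "tz": 0, "ax": 0, "ay": 0, "az": 0},
  ],
)

```text
clock: 33.85
eef_pos: [557.6, -249.5, 166.9]
tcp_rot: [-3.141, 0.001, 0.103]
contact_force: [0.3, -0.2, -1.7]
opening: 0.314
grasp_force: 59.9
```

```bash
python3 -c "
from h import *
go(559,-248.5,40,6)
p,d,K,T=grab('wrist','w2.png')"
```

```text
t 33.9 pos [ 557.6 -249.5  166.9] rpy [-1.8e+02  1.0e-01  5.9e+00] q6 1.04 F [ 0.3 -0.2 -1.7] op 0.31 gf 59.9 | units [ 0.06 -0.03  5.08] az -0.001
```

View pics/w2.png

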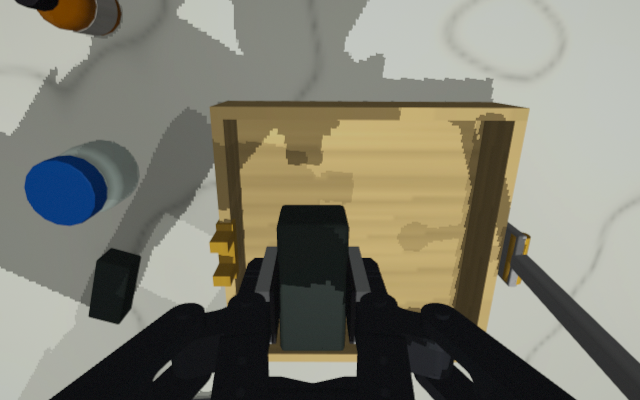

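The held small billet at (313,278) hangs over the box interior (220–520, 105–350), clear of the catch (223,253) and the hinge (515,255). Now I lower it.

step_arm(
  moves=[
    {"tx": 0, "ty": 0, "tz": 0.95, "ax": 0, "ay": 0, "az": 0},
    {"tx": 0, "ty": 0, "tz": 0.95, "ax": 0, "ay": 0, "az": 0},
    {"tx": 0, "ty": 0, "tz": 0.95, "ax": 0, "ay": 0, "az": 0},
    {"tx": 0, "ty": 0, "tz": 0.95, "ax": 0, "ay": 0, "az": 0},
    {"tx": 0, "ty": 0, "tz": 0.8, "ax": 0, "ay": 0, "az": 0},
  ],
)

```text
clock: 34.52
eef_pos: [558.6, -248.2, 51.0]
tcp_rot: [-3.141, 0.001, 0.104]
contact_force: [-0.0, 0.8, -0.8]
opening: 0.309
grasp_force: 59.9
```

step_arm(
  moves=[
    {"tx": 0, "ty": 0, "tz": 0.5, "ax": 0, "ay": 0, "az": 0},
    {"tx": 0, "ty": 0, "tz": 0, "ax": 0, "ay": 0, "az": 0},
  ],
)

```text
clock: 34.78
eef_pos: [558.9, -248.2, 39.0]
tcp_rot: [-3.141, 0.001, 0.105]
contact_force: [-0.2, -0.5, -0.9]
opening: 0.31
grasp_force: 60.4
```

step_arm(
  moves=[
    {"tx": 0, "ty": 0, "tz": 0, "ax": 0, "ay": 0, "az": 0},
    {"tx": 0, "ty": 0, "tz": 0, "ax": 0, "ay": 0, "az": 0},
    {"tx": 0, "ty": 0, "tz": 0, "ax": 0, "ay": 0, "az": 0},
    {"tx": 0, "ty": 0, "tz": 0, "ax": 0, "ay": 0, "az": 0},
    {"tx": 0, "ty": 0, "tz": 0, "ax": 0, "ay": 0, "az": 0},
  ],
  gripper=0.55,
)

```text
clock: 35.4
eef_pos: [559.1, -248.3, 39.6]
tcp_rot: [3.142, -0.0, 0.105]
contact_force: [0.6, -0.2, 0.1]
opening: 0.549
grasp_force: 0.0
```

step_arm(
  moves=[
    {"tx": 0, "ty": 0, "tz": -1, "ax": 0, "ay": 0, "az": 0},
    {"tx": 0, "ty": 0, "tz": -1, "ax": 0, "ay": 0, "az": 0},
    {"tx": 0, "ty": 0, "tz": -1, "ax": 0, "ay": 0, "az": 0},
    {"tx": 0, "ty": 0, "tz": -1, "ax": 0, "ay": 0, "az": 0.1},
    {"tx": 0, "ty": 0, "tz": 0, "ax": 0, "ay": 0, "az": 0.1},
  ],
)

```text
clock: 36.02
eef_pos: [560.3, -248.8, 141.8]
tcp_rot: [3.141, -0.004, -0.214]
contact_force: [0.5, 0.3, 0.1]
opening: 0.55
grasp_force: 0.0
```

```bash
python3 -c "
from h import *
go(443,-86.5,110,-11.8)
for n in ('scene','side'):
  p,d,K,T=grab(n)
  for b in blobs(p,d,K,T,zhi=40):
    if 50<b[3][3]<85 and b[3][4]<42: print(n,b)"
```

```text
t 36.0 pos [ 560.3 -248.8  141.8] rpy [180.   -0.2 -12.3] q6 1.36 F [0.5 0.3 0.1] op 0.55 gf 0.0 | units [-5.97 -5.35  1.25] az -0.005
scene ('dark', [269.0, 210.0], np.int32(139), [444.4, -86.5, 26.5, 58.9, 27.5], -12.1)
scene ('dark', [201.0, 242.0], np.int32(174), [423.6, -295.5, 37.2, 68.5, 4.6], -83.1)
scene ('dark', [245.0, 265.0], np.int32(290), [558.1, -250.6, 34.4, 58.0, 27.7], 4.3)
scene ('purple', [326.0, 294.0], np.int32(270), [758.2, -155.4, 26.2, 57.2, 27.0], 29.7)
side ('dark', [281.0, 272.0], np.int32(343), [442.3, -85.9, 22.9, 60.3, 30.9], -13.5)
side ('dark', [371.0, 295.0], np.int32(484), [555.9, -250.0, 30.8, 62.0, 29.1], 7.5)
side ('purple', [412.0, 235.0], np.int32(184), [757.5, -154.2, 22.8, 62.1, 27.2], 30.0)
```

step_arm(
  moves=[
    {"tx": -1, "ty": -0.9, "tz": 0, "ax": 0, "ay": 0, "az": 0},
    {"tx": -1, "ty": -0.9, "tz": 0, "ax": 0, "ay": 0, "az": 0},
    {"tx": -1, "ty": -0.9, "tz": 0, "ax": 0, "ay": 0, "az": 0},
    {"tx": -1, "ty": -0.9, "tz": 0, "ax": 0, "ay": 0, "az": 0},
    {"tx": -1, "ty": -0.9, "tz": 0, "ax": 0, "ay": 0, "az": 0},
  ],
)

```text
clock: 36.75
eef_pos: [459.1, -111.4, 139.2]
tcp_rot: [-3.142, 0.001, -0.205]
contact_force: [0.2, -0.3, -0.1]
opening: 0.553
grasp_force: 0.0
```

step_arm(
  moves=[
    {"tx": -0.97, "ty": -0.85, "tz": 0.5, "ax": 0, "ay": 0, "az": 0},
    {"tx": 0, "ty": 0, "tz": 0.8, "ax": 0, "ay": 0, "az": 0},
    {"tx": 0, "ty": 0, "tz": 0.8, "ax": 0, "ay": 0, "az": 0},
    {"tx": 0, "ty": 0, "tz": 0.7, "ax": 0, "ay": 0, "az": 0},
    {"tx": 0, "ty": 0, "tz": 0, "ax": 0, "ay": 0, "az": 0},
  ],
)

```text
clock: 37.38
eef_pos: [439.6, -86.2, 68.4]
tcp_rot: [3.142, 0.003, -0.206]
contact_force: [-0.1, -1.0, -1.5]
opening: 0.552
grasp_force: 0.0
```

```bash
python3 -c "
from h import *
go(443,-86.5,27.5,-12)"
```

```text
t 37.4 pos [439.6 -86.2  68.4] rpy [180.    0.2 -11.8] q6 1.58 F [-0.1 -1.  -1.5] op 0.55 gf 0.0 | units [ 0.14 -0.02  1.64] az 0.002
```

step_arm(
  moves=[
    {"tx": 0.14, "ty": 0, "tz": 0.8, "ax": 0, "ay": 0, "az": 0},
    {"tx": 0, "ty": 0, "tz": 0.84, "ax": 0, "ay": 0, "az": 0},
    {"tx": 0, "ty": 0, "tz": 0, "ax": 0, "ay": 0, "az": 0},
  ],
)

```text
clock: 37.75
eef_pos: [443.5, -87.1, 28.1]
tcp_rot: [3.142, 0.002, -0.207]
contact_force: [-0.4, 0.2, -0.2]
opening: 0.554
grasp_force: 0.0
```

step_arm(
  moves=[
    {"tx": 0, "ty": 0, "tz": 0, "ax": 0, "ay": 0, "az": 0},
    {"tx": 0, "ty": 0, "tz": 0, "ax": 0, "ay": 0, "az": 0},
    {"tx": 0, "ty": 0, "tz": 0, "ax": 0, "ay": 0, "az": 0},
    {"tx": 0, "ty": 0, "tz": 0, "ax": 0, "ay": 0, "az": 0},
    {"tx": 0, "ty": 0, "tz": 0, "ax": 0, "ay": 0, "az": 0},
  ],
  gripper=0,
)

```text
clock: 38.38
eef_pos: [444.8, -87.3, 29.6]
tcp_rot: [3.142, -0.001, -0.209]
contact_force: [-1.1, 0.9, 8.3]
opening: 0.313
grasp_force: 60.0
```

step_arm(
  moves=[
    {"tx": 0, "ty": 0, "tz": -0.5, "ax": 0, "ay": 0, "az": 0},
    {"tx": 0, "ty": 0, "tz": -1, "ax": 0, "ay": 0, "az": 0},
    {"tx": 0, "ty": 0, "tz": -1, "ax": 0, "ay": 0, "az": 0},
    {"tx": 0, "ty": 0, "tz": -1, "ax": 0, "ay": 0, "az": 0},
    {"tx": 0, "ty": 0, "tz": -1, "ax": 0, "ay": 0, "az": 0},
  ],
)

```text
clock: 39.0
eef_pos: [444.1, -87.2, 142.8]
tcp_rot: [-3.142, -0.001, -0.209]
contact_force: [-0.5, -0.0, -0.7]
opening: 0.313
grasp_force: 59.1
```

```bash
python3 -c "
from h import *
go(469.5,-258,150,6)"
```

```text
t 39.0 pos [444.1 -87.2 142.8] rpy [-180.   -0.  -12.] q6 1.58 F [-0.5 -0.  -0.7] op 0.31 gf 59.1 | units [ 2.41  6.47 -0.28] az -0.2
```

step_arm(
  moves=[
    {"tx": 0.34, "ty": 0.92, "tz": 0, "ax": 0, "ay": 0, "az": 0},
    {"tx": 0.34, "ty": 0.92, "tz": 0, "ax": 0, "ay": 0, "az": 0},
    {"tx": 0.34, "ty": 0.92, "tz": 0, "ax": 0, "ay": 0, "az": 0},
    {"tx": 0.34, "ty": 0.92, "tz": 0, "ax": 0, "ay": 0, "az": 0},
    {"tx": 0.34, "ty": 0.92, "tz": 0, "ax": 0, "ay": 0, "az": 0},
  ],
)

```text
clock: 39.62
eef_pos: [461.9, -209.3, 142.1]
tcp_rot: [3.141, -0.001, -0.209]
contact_force: [1.4, 0.2, -0.9]
opening: 0.315
grasp_force: 59.2
```

step_arm(
  moves=[
    {"tx": 0.34, "ty": 0.92, "tz": 0, "ax": 0, "ay": 0, "az": 0},
    {"tx": 0.36, "ty": 0.94, "tz": 0, "ax": 0, "ay": 0, "az": 0},
    {"tx": 0, "ty": 0, "tz": 0, "ax": 0, "ay": 0, "az": -0.1},
    {"tx": 0, "ty": 0, "tz": 0, "ax": 0, "ay": 0, "az": -0.1},
    {"tx": 0, "ty": 0, "tz": 0, "ax": 0, "ay": 0, "az": 0},
  ],
)

```text
clock: 40.25
eef_pos: [469.3, -257.7, 141.9]
tcp_rot: [3.141, -0.0, 0.104]
contact_force: [0.6, 0.5, -1.3]
opening: 0.314
grasp_force: 59.2
```

```bash
python3 -c "
from h import *
go(469.5,-258,39,6)"
```

```text
t 40.2 pos [ 469.3 -257.7  141.9] rpy [180.  -0.   6.] q6 0.96 F [ 0.6  0.5 -1.3] op 0.31 gf 59.2 | units [0.   0.01 4.11] az -0.0
```

step_arm(
  moves=[
    {"tx": 0, "ty": 0, "tz": 0.9, "ax": 0, "ay": 0, "az": 0},
    {"tx": 0, "ty": 0, "tz": 0.9, "ax": 0, "ay": 0, "az": 0},
    {"tx": 0, "ty": 0, "tz": 0.9, "ax": 0, "ay": 0, "az": 0},
    {"tx": 0, "ty": 0, "tz": 0.9, "ax": 0, "ay": 0, "az": 0},
    {"tx": 0, "ty": 0, "tz": 0.5, "ax": 0, "ay": 0, "az": 0},
  ],
)

```text
clock: 40.88
eef_pos: [469.1, -257.4, 38.0]
tcp_rot: [-3.141, 0.001, 0.102]
contact_force: [0.5, 0.1, -0.9]
opening: 0.311
grasp_force: 59.2
```

step_arm(
  moves=[
    {"tx": 0, "ty": 0, "tz": 0, "ax": 0, "ay": 0, "az": 0},
    {"tx": 0, "ty": 0, "tz": 0, "ax": 0, "ay": 0, "az": 0},
  ],
)

```text
clock: 41.12
eef_pos: [469.7, -257.8, 39.1]
tcp_rot: [3.141, -0.001, 0.104]
contact_force: [0.7, 0.8, -0.9]
opening: 0.314
grasp_force: 60.3
```

step_arm(
  moves=[
    {"tx": 0, "ty": 0, "tz": 0, "ax": 0, "ay": 0, "az": 0},
    {"tx": 0, "ty": 0, "tz": 0, "ax": 0, "ay": 0, "az": 0},
    {"tx": 0, "ty": 0, "tz": 0, "ax": 0, "ay": 0, "az": 0},
    {"tx": 0, "ty": 0, "tz": 0, "ax": 0, "ay": 0, "az": 0},
    {"tx": 0, "ty": 0, "tz": 0, "ax": 0, "ay": 0, "az": 0},
  ],
  gripper=0.55,
)

```text
clock: 41.75
eef_pos: [469.4, -257.7, 38.5]
tcp_rot: [-3.142, -0.0, 0.105]
contact_force: [-0.7, -0.9, 0.5]
opening: 0.553
grasp_force: 0.0
```

step_arm(
  moves=[
    {"tx": 0, "ty": 0, "tz": -1, "ax": 0, "ay": 0, "az": 0},
    {"tx": 0, "ty": 0, "tz": -1, "ax": 0, "ay": 0, "az": 0},
    {"tx": 0, "ty": -0.3, "tz": -1, "ax": 0, "ay": 0, "az": 0},
    {"tx": 0, "ty": -0.5, "tz": -1, "ax": 0, "ay": 0, "az": -0.11},
    {"tx": 0, "ty": -0.5, "tz": -1, "ax": 0, "ay": 0, "az": -0.11},
  ],
)

```text
clock: 42.38
eef_pos: [463.8, -225.4, 164.3]
tcp_rot: [-3.142, -0.0, 0.456]
contact_force: [0.9, -0.6, 0.2]
opening: 0.549
grasp_force: 0.0
```

step_arm(
  moves=[
    {"tx": 0, "ty": 0, "tz": -1, "ax": 0, "ay": 0, "az": -0.11},
    {"tx": 0, "ty": 0, "tz": -1, "ax": 0, "ay": 0, "az": -0.11},
    {"tx": 0, "ty": 0, "tz": -1, "ax": 0, "ay": 0, "az": -0.11},
    {"tx": 0, "ty": 0, "tz": -1, "ax": 0, "ay": 0, "az": -0.11},
    {"tx": 0, "ty": 0, "tz": -1, "ax": 0, "ay": 0, "az": -0.11},
  ],
)

```text
clock: 43.0
eef_pos: [463.7, -225.6, 289.3]
tcp_rot: [-3.141, -0.0, 1.32]
contact_force: [-0.1, -0.3, -0.5]
opening: 0.546
grasp_force: 0.0
```

step_arm(
  moves=[
    {"tx": 0, "ty": 0, "tz": -1, "ax": 0, "ay": 0, "az": -0.11},
    {"tx": 0, "ty": 0, "tz": -1, "ax": 0, "ay": 0, "az": -0.11},
    {"tx": 0, "ty": 0, "tz": -1, "ax": 0, "ay": 0, "az": 0},
    {"tx": 0, "ty": 0, "tz": -1, "ax": 0, "ay": 0, "az": 0},
    {"tx": 0, "ty": 0, "tz": 0, "ax": 0, "ay": 0, "az": 0},
  ],
)

```text
clock: 43.62
eef_pos: [464.5, -226.1, 390.2]
tcp_rot: [3.139, 0.002, 1.66]
contact_force: [0.1, -0.2, -0.2]
opening: 0.549
grasp_force: 0.0
```

```bash
cat >> h.py <<'E'
def knob(zmin=200):
    L=[]
    for n in ('scene','side'):
        p,d,K,T=grab(n,n+'_k.png');W=world(d,K,T);q=p.astype(int)
        m=(d>0)&(q[...,0]>130)&(q[...,1]>95)&(q[...,2]<0.55*q[...,1])&(q[...,1]>0.6*q[...,0])&(W[...,2]>zmin)&(W[...,2]<zmin+140)&(W[...,1]<-120)&(W[...,0]>400)&(W[...,0]<600)
        k,l,st,c=cv2.connectedComponentsWithStats(m.astype(np.uint8)); i=1+np.argmax(st[1:,4]); v,u=np.nonzero(l==i)
        cu,cv=(u.min()+u.max())/2,(v.min()+v.max())/2
        ray=T[:3,:3]@np.array([(cu-K[0,2])/K[0,0],-(cv-K[1,2])/K[1,1],-1.]);L.append((T[:3,3],ray/np.linalg.norm(ray)));print(n,'knob px',cu,cv,st[i,4],np.median(W[l==i],0).round(1))
    A=sum(np.eye(3)-np.outer(r_,r_) for _,r_ in L);b=sum((np.eye(3)-np.outer(r_,r_))@o for o,r_ in L)
    x=np.linalg.solve(A,b);print('knob',x.round(1),'miss',[float(np.linalg.norm((np.eye(3)-np.outer(r_,r_))@(x-o)).round(1)) for o,r_ in L])
    return x
E
python3 -c "
from h import *
x=knob()
go(x[0],x[1],x[2]+40,96)
pan()
for n in ('scene','side'):
  p,d,K,T=grab(n,n+'_h.png')
  for b in blobs(p,d,K,T,zhi=40):
    if 50<b[3][3]<85 and b[3][4]<42: print(n,b)"
```

```text
scene knob px 164.5 212.0 80 [ 533.1 -385.6  310.5]
side knob px 426.0 219.0 260 [ 521.9 -387.4  305.3]
knob [ 526.  -383.5  302.5] miss [0.3, 0.3]
t 43.7 pos [ 463.6 -225.6  387.9] rpy [-180.    -0.    95.1] q6 -0.55 F [ 0.2  0.5 -0.9] op 0.55 gf 0.0 | units [-6.51  1.92  1.81] az -0.01
scene panfloor z 70.4 1132 redtip z None 2
side panfloor z 67.7 991 redtip z 69.5 7
scene ('dark', [245.0, 265.0], np.int32(267), [557.8, -250.4, 34.4, 59.2, 27.9], 7.3)
scene ('purple', [326.0, 294.0], np.int32(271), [758.1, -155.3, 26.3, 58.7, 27.4], 28.9)
side ('dark', [371.0, 295.0], np.int32(478), [555.4, -250.0, 30.8, 59.0, 29.0], 5.7)
side ('dark', [338.0, 318.0], np.int32(528), [466.6, -259.7, 30.9, 59.6, 28.8], 5.8)
side ('purple', [412.0, 234.0], np.int32(148), [758.7, -154.3, 22.8, 60.4, 26.5], 30.3)
```

View pics/scene_h.png

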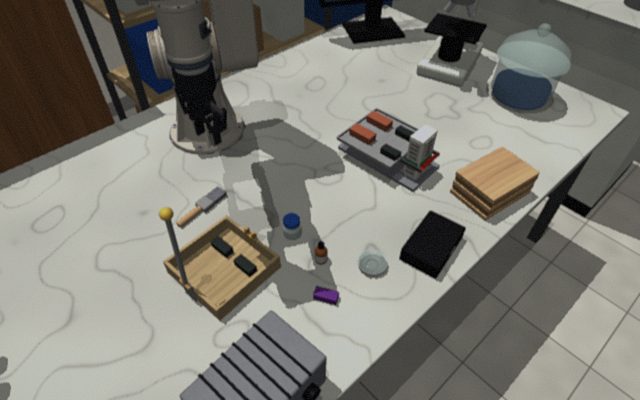

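The view shows four billets on the pan (380,135), two in the box (222,245) and (246,265), nothing left on the bench but the bystanders and the purple one. The knob is at (165,212). Next I pinch the knob.

step_arm(
  moves=[
    {"tx": -0.93, "ty": 0.27, "tz": 0, "ax": 0, "ay": 0, "az": 0},
    {"tx": -0.93, "ty": 0.27, "tz": 0, "ax": 0, "ay": 0, "az": 0},
    {"tx": -0.93, "ty": 0.27, "tz": 0, "ax": 0, "ay": 0, "az": 0},
    {"tx": -0.93, "ty": 0.27, "tz": 0, "ax": 0, "ay": 0, "az": 0},
    {"tx": -0.93, "ty": 0.27, "tz": 0, "ax": 0, "ay": 0, "az": 0},
  ],
  newtons=25,
)

```text
clock: 44.55
eef_pos: [508.4, -341.0, 388.0]
tcp_rot: [-3.141, -0.0, 1.659]
contact_force: [-0.6, -0.5, 0.5]
opening: 0.556
grasp_force: 0.0
```

step_arm(
  moves=[
    {"tx": -0.93, "ty": 0.27, "tz": 0, "ax": 0, "ay": 0, "az": -0.008},
    {"tx": -0.93, "ty": 0.27, "tz": 0, "ax": 0, "ay": 0, "az": 0},
    {"tx": 0, "ty": 0, "tz": 0, "ax": 0, "ay": 0, "az": 0},
    {"tx": 0, "ty": 0, "tz": 0, "ax": 0, "ay": 0, "az": 0},
  ],
)

```text
clock: 45.05
eef_pos: [525.5, -383.9, 387.9]
tcp_rot: [-3.141, -0.001, 1.672]
contact_force: [-0.3, -1.1, 0.7]
opening: 0.55
grasp_force: 0.0
```

```bash
python3 -c "
from h import *
go(526,-384,308,96)
p,d,K,T=grab('wrist','w3.png')"
```

```text
t 45.0 pos [ 525.5 -383.9  387.9] rpy [-1.80e+02 -1.00e-01  9.58e+01] q6 -0.73 F [-0.3 -1.1  0.7] op 0.55 gf 0.0 | units [-0.01  0.02  3.2 ] az -0.002
```

View pics/w3.png

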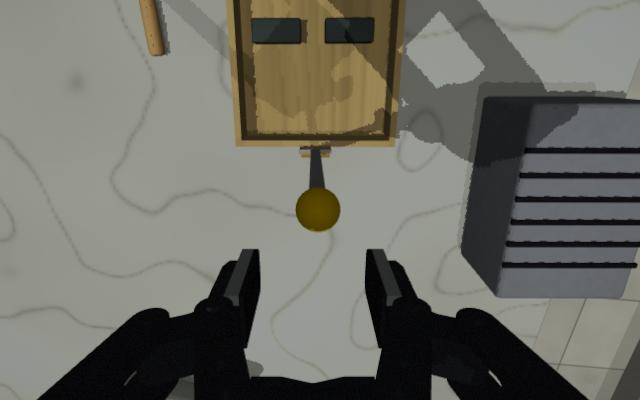

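The wrist view shows the knob at (318,210), centred left-right between the pads (midline 313).

step_arm(
  moves=[
    {"tx": 0, "ty": 0, "tz": 0.8, "ax": 0, "ay": 0, "az": 0},
    {"tx": 0, "ty": 0, "tz": 0.8, "ax": 0, "ay": 0, "az": 0},
    {"tx": 0, "ty": 0, "tz": 0.8, "ax": 0, "ay": 0, "az": 0},
    {"tx": 0, "ty": 0, "tz": 0.8, "ax": 0, "ay": 0, "az": 0},
    {"tx": 0, "ty": 0, "tz": 0, "ax": 0, "ay": 0, "az": 0},
  ],
)

```text
clock: 45.72
eef_pos: [525.0, -382.5, 307.3]
tcp_rot: [-3.14, -0.002, 1.673]
contact_force: [0.0, 0.6, 0.4]
opening: 0.55
grasp_force: 0.0
```

step_arm(
  moves=[
    {"tx": 0, "ty": 0, "tz": 0, "ax": 0, "ay": 0, "az": 0},
    {"tx": 0, "ty": 0, "tz": 0, "ax": 0, "ay": 0, "az": 0},
    {"tx": 0, "ty": 0, "tz": 0, "ax": 0, "ay": 0, "az": 0},
    {"tx": 0, "ty": 0, "tz": 0, "ax": 0, "ay": 0, "az": 0},
    {"tx": 0, "ty": 0, "tz": 0, "ax": 0, "ay": 0, "az": 0},
  ],
  gripper=0,
)

```text
clock: 46.35
eef_pos: [528.3, -383.4, 310.2]
tcp_rot: [3.136, 0.002, 1.673]
contact_force: [8.7, 0.6, -2.7]
opening: 0.307
grasp_force: 25.6
```

```bash
python3 -c "
from h import *
go(526,-384,308,96)
p,d,K,T=grab('wrist','w4.png')
W=world(d,K,T);q=p.astype(int)
m=(d>0)&(q[...,0]>90)&(q[...,1]>70)&(q[...,2]<0.4*q[...,1])&(W[...,2]>270)
w=W[m];v,u=np.nonzero(m);print(m.sum(),np.percentile(w,[2,50,98],axis=0).round(1).tolist(),u.min(),u.max(),v.min(),v.max())
if m.sum()>30:
  A=np.c_[2*w,np.ones(len(w))];s=np.linalg.lstsq(A,(w**2).sum(1),rcond=None)[0];print('sphere',s[:3].round(1),np.sqrt(s[3]+s[:3]@s[:3]).round(1))
th=np.radians(np.arange(0,91,4.5));print([(round(240*(np.sin(b)-np.sin(a))/25,2),round(240*(np.cos(a)-np.cos(b))/25,2)) for a,b in zip(th[:-1],th[1:])])"
```

```text
t 46.4 pos [ 528.3 -383.4  310.2] rpy [1.797e+02 1.000e-01 9.590e+01] q6 -0.73 F [ 8.7  0.6 -2.7] op 0.31 gf 25.6 | units [-0.01 -0.09  0.09] az -0.001
404 [[524.4, -380.1, 309.6], [528.1, -376.2, 311.7], [532.1, -372.6, 313.4]] 301 325 273 298
sphere [ 528.2 -376.8  310.4] 3.4
[(np.float64(0.75), np.float64(0.03)), (np.float64(0.75), np.float64(0.09)), (np.float64(0.74), np.float64(0.15)), (np.float64(0.73), np.float64(0.2)), (np.float64(0.71), np.float64(0.26)), (np.float64(0.68), np.float64(0.32)), (np.float64(0.66), np.float64(0.37)), (np.float64(0.63), np.float64(0.42)), (np.float64(0.59), np.float64(0.47)), (np.float64(0.55), np.float64(0.51)), (np.float64(0.51), np.float64(0.55)), (np.float64(0.47), np.float64(0.59)), (np.float64(0.42), np.float64(0.63)), (np.float64(0.37), np.float64(0.66)), (np.float64(0.32), np.float64(0.68)), (np.float64(0.26), np.float64(0.71)), (np.float64(0.2), np.float64(0.73)), (np.float64(0.15), np.float64(0.74)), (np.float64(0.09), np.float64(0.75)), (np.float64(0.03), np.float64(0.75))]
```

step_arm(
  moves=[
    {"tx": 0.75, "ty": 0.12, "tz": 0.03, "ax": 0, "ay": 0, "az": 0},
    {"tx": 0.75, "ty": 0, "tz": 0.09, "ax": 0, "ay": 0, "az": 0},
    {"tx": 0.74, "ty": 0, "tz": 0.15, "ax": 0, "ay": 0, "az": 0},
    {"tx": 0.73, "ty": 0, "tz": 0.2, "ax": 0, "ay": 0, "az": 0},
    {"tx": 0.71, "ty": 0, "tz": 0.26, "ax": 0, "ay": 0, "az": 0},
  ],
)

```text
clock: 47.02
eef_pos: [519.3, -290.7, 289.8]
tcp_rot: [3.141, 0.001, 1.673]
contact_force: [4.3, -6.6, -13.4]
opening: 0.305
grasp_force: 25.5
```

```bash
python3 -c "
from h import *
go(503,-146,68,96)
knob(150)"
```

```text
t 47.0 pos [ 519.3 -290.7  289.8] rpy [1.80e+02 1.00e-01 9.59e+01] q6 -0.61 F [  4.3  -6.6 -13.4] op 0.31 gf 25.5 | units [ 5.83 -0.06  8.87] az -0.001
scene knob px 197.0 198.5 2 [ 518.3 -308.1  281.5]
side knob px 381.5 207.0 90 [ 514.4 -303.   280.3]
knob [ 515.8 -305.7  280.6] miss [2.0, 2.0]
```

```bash
python3 -c "
import numpy as np
t=np.radians(np.linspace(24.6,90,16));print([(round(240*(np.sin(b)-np.sin(a))/25,2),round(240*(np.cos(a)-np.cos(b))/25,2)) for a,b in zip(t[:-1],t[1:])])"|sed 's/np.float64//g'
```

```text
[((0.65), (0.33)), ((0.63), (0.38)), ((0.59), (0.42)), ((0.56), (0.47)), ((0.52), (0.51)), ((0.48), (0.55)), ((0.44), (0.58)), ((0.39), (0.61)), ((0.35), (0.64)), ((0.3), (0.67)), ((0.25), (0.69)), ((0.19), (0.7)), ((0.14), (0.72)), ((0.08), (0.73)), ((0.03), (0.73))]
```

step_arm(
  moves=[
    {"tx": 0.65, "ty": 0.06, "tz": 0.45, "ax": 0, "ay": 0, "az": 0},
    {"tx": 0.63, "ty": 0, "tz": 0.43, "ax": 0, "ay": 0, "az": 0},
    {"tx": 0.59, "ty": 0, "tz": 0.42, "ax": 0, "ay": 0, "az": 0},
    {"tx": 0.56, "ty": 0, "tz": 0.47, "ax": 0, "ay": 0, "az": 0},
    {"tx": 0.52, "ty": 0, "tz": 0.51, "ax": 0, "ay": 0, "az": 0},
  ],
)

```text
clock: 47.75
eef_pos: [512.3, -217.6, 233.9]
tcp_rot: [-3.14, -0.0, 1.673]
contact_force: [-4.1, -2.8, -0.8]
opening: 0.308
grasp_force: 27.5
```

step_arm(
  moves=[
    {"tx": 0.48, "ty": 0, "tz": 0.55, "ax": 0, "ay": 0, "az": 0},
    {"tx": 0.44, "ty": 0, "tz": 0.58, "ax": 0, "ay": 0, "az": 0},
    {"tx": 0.39, "ty": 0, "tz": 0.61, "ax": 0, "ay": 0, "az": 0},
    {"tx": 0.35, "ty": 0, "tz": 0.64, "ax": 0, "ay": 0, "az": 0},
    {"tx": 0.3, "ty": 0, "tz": 0.67, "ax": 0, "ay": 0, "az": 0},
  ],
)

```text
clock: 48.38
eef_pos: [507.5, -168.8, 157.0]
tcp_rot: [-3.14, -0.001, 1.673]
contact_force: [-3.8, -2.7, -0.1]
opening: 0.302
grasp_force: 28.2
```

```bash
python3 -c "
from h import *
go(503,-150,69,96)"
```

```text
t 48.4 pos [ 507.5 -168.8  157. ] rpy [-179.9   -0.    95.9] q6 -0.43 F [-3.8 -2.7 -0.1] op 0.3 gf 28.2 | units [ 0.77 -0.1   3.52] az -0.002
```

step_arm(
  moves=[
    {"tx": 0.25, "ty": -0.04, "tz": 0.69, "ax": 0, "ay": 0, "az": 0},
    {"tx": 0.19, "ty": 0, "tz": 0.7, "ax": 0, "ay": 0, "az": 0},
    {"tx": 0.14, "ty": 0, "tz": 0.7, "ax": 0, "ay": 0, "az": 0},
    {"tx": 0.08, "ty": 0, "tz": 0.72, "ax": 0, "ay": 0, "az": 0},
    {"tx": 0.03, "ty": 0, "tz": 0.4, "ax": 0, "ay": 0, "az": 0},
  ],
)

```text
clock: 49.0
eef_pos: [505.7, -152.0, 76.6]
tcp_rot: [-3.141, -0.0, 1.673]
contact_force: [-1.9, 0.9, 0.3]
opening: 0.307
grasp_force: 28.8
```

```bash
python3 -c "
from h import *
go(503,-150,69,96)"
```

```text
t 49.0 pos [ 505.7 -152.    76.6] rpy [-180.    -0.    95.8] q6 -0.4 F [-1.9  0.9  0.3] op 0.31 gf 28.8 | units [ 0.09 -0.1   0.3 ] az -0.002
```

Slow down onto the seat, watching the force.

step_arm(
  moves=[
    {"tx": 0, "ty": 0, "tz": 0.2, "ax": 0, "ay": 0, "az": 0},
    {"tx": 0, "ty": 0, "tz": 0.1, "ax": 0, "ay": 0, "az": 0},
    {"tx": 0, "ty": 0, "tz": 0.04, "ax": 0, "ay": 0, "az": 0},
    {"tx": 0, "ty": 0, "tz": 0.04, "ax": 0, "ay": 0, "az": 0},
    {"tx": 0, "ty": 0, "tz": 0, "ax": 0, "ay": 0, "az": 0},
  ],
)

```text
clock: 49.62
eef_pos: [505.8, -152.2, 68.2]
tcp_rot: [3.141, -0.0, 1.673]
contact_force: [-3.9, 6.3, 7.6]
opening: 0.302
grasp_force: 29.4
```

```bash
python3 -c "
from h import *
go(503,-150,69,96)"
```

```text
t 49.6 pos [ 505.8 -152.2   68.2] rpy [180.   -0.   95.8] q6 -0.4 F [-3.9  6.3  7.6] op 0.3 gf 29.4 | units [ 0.1  -0.1  -0.03] az -0.002
```

step_arm(
  moves=[
    {"tx": -0.03, "ty": 0, "tz": 0.06, "ax": 0, "ay": 0, "az": 0},
    {"tx": 0, "ty": 0, "tz": 0.04, "ax": 0, "ay": 0, "az": 0},
    {"tx": 0, "ty": 0, "tz": 0, "ax": 0, "ay": 0, "az": 0},
  ],
)

```text
clock: 50.0
eef_pos: [505.8, -152.8, 66.3]
tcp_rot: [3.141, -0.0, 1.673]
contact_force: [-4.5, 6.4, 13.1]
opening: 0.304
grasp_force: 30.5
```

step_arm(
  moves=[
    {"tx": 0, "ty": 0, "tz": 0, "ax": 0, "ay": 0, "az": 0},
    {"tx": 0, "ty": 0, "tz": 0, "ax": 0, "ay": 0, "az": 0},
    {"tx": 0, "ty": 0, "tz": 0, "ax": 0, "ay": 0, "az": 0},
    {"tx": 0, "ty": 0, "tz": 0, "ax": 0, "ay": 0, "az": 0},
  ],
  gripper=0.55,
)

```text
clock: 50.5
eef_pos: [505.7, -153.2, 64.7]
tcp_rot: [-3.142, 0.0, 1.673]
contact_force: [0.2, -0.2, -0.2]
opening: 0.551
grasp_force: 0.0
```

step_arm(
  moves=[
    {"tx": 0, "ty": 0, "tz": -0.6, "ax": 0, "ay": 0, "az": 0},
    {"tx": 0, "ty": 0, "tz": -1, "ax": 0, "ay": 0, "az": 0},
    {"tx": 0, "ty": 0, "tz": -1, "ax": 0, "ay": 0, "az": 0},
    {"tx": 0, "ty": 0, "tz": -1, "ax": 0, "ay": 0, "az": 0},
    {"tx": 0, "ty": 0, "tz": -1, "ax": 0, "ay": 0, "az": 0},
  ],
)

```text
clock: 51.12
eef_pos: [505.7, -153.1, 181.7]
tcp_rot: [3.141, 0.0, 1.673]
contact_force: [0.3, 0.1, -0.8]
opening: 0.551
grasp_force: 0.0
```

step_arm(
  moves=[
    {"tx": 0, "ty": 0, "tz": -1, "ax": 0, "ay": 0, "az": 0},
    {"tx": 0, "ty": 0, "tz": -1, "ax": 0, "ay": 0, "az": 0},
    {"tx": 0, "ty": 0, "tz": -1, "ax": 0, "ay": 0, "az": 0},
    {"tx": 0, "ty": 0, "tz": -1, "ax": 0, "ay": 0, "az": 0},
    {"tx": 0, "ty": 0, "tz": -1, "ax": 0, "ay": 0, "az": 0},
  ],
)

```text
clock: 51.75
eef_pos: [505.4, -153.0, 306.7]
tcp_rot: [3.141, 0.0, 1.673]
contact_force: [-0.0, 0.6, -0.7]
opening: 0.549
grasp_force: 0.0
```

```bash
python3 -c "
from h import *
go(503,-150,69,96)
knob(40)
pan('z')
b=cv2.imread('pics/side_k.png')[225:375,270:470];a=cv2.imread('pics/scene_k.png')[170:320,140:340]
cv2.imwrite('pics/zc.png',np.hstack([cv2.resize(i,(400,300)) for i in(a,b)]))
for n in ('scene','side'):
  p,d,K,T=grab(n);W=world(d,K,T)
  for y0 in (-360,-320,-280,-240,-215):
    m=(d>0)&(abs(W[...,1]-y0)<8)&(abs(W[...,0]-(518-(y0+288)*.105))<9)&(W[...,2]>40)
    print(n,y0,np.median(W[...,2][m]).round(1) if m.any() else None)"
```

```text
t 51.8 pos [ 505.4 -153.   306.7] rpy [180.    0.   95.8] q6 -0.4 F [-0.   0.6 -0.7] op 0.55 gf 0.0 | units [ 0.13 -0.09  9.51] az -0.002
scene knob px 259.0 224.5 47 [ 510.8 -162.2   71.4]
side knob px 325.0 264.5 113 [ 501.1 -163.6   67.5]
knob [ 505.1 -160.    62.6] miss [0.9, 0.9]
scene panfloor z 70.4 1134 redtip z None 2
side panfloor z 67.8 979 redtip z 69.1 5
scene -360 65.1
scene -320 64.1
scene -280 64.9
scene -240 64.6
scene -215 650.8
side -360 62.3
side -320 62.2
side -280 61.9
side -240 62.5
side -215 62.1
```

View pics/zc.png

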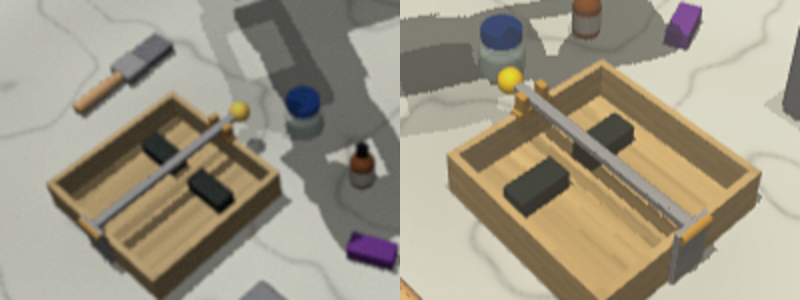

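The bar lies level from the hinge to the fork: its top stays at the same height along its whole length, and the knob centre is at about 60 mm. Both spare billets lie in the box under it, and the pan still reads mid-band.

```bash
python3 -c "
from rig import workorder
print(workorder.sign_off())"
```

```text
the job is handed in; nothing more can be done
None
```

The job is handed in: two large and two small billets are on the pan (sunk about 74.6 mm, mid-band), the two leftover small billets are in the box with the bar level in its catch, and the jar, bottle, dish and purple look-alike were not touched.

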